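# Hang the clothespin basket on the rooftop rack

### The job

Take the clothespin basket that has a hook at its back and hang it on the top bar of the drying rack, in the gap between the scrub brush and the scoop, on the robot's side of the bar like them. Lower it until its hook sits over the bar, then let go; leave the brush and the scoop hanging where they are.

Things in the scene. Friction and masses are not known exactly. Their poses are not given: they have to be found in the camera images.
- basket: Hooked clothespin basket, grey plastic, about 0.2 kg, upright on the ledge. Origin: centre of its underside, z up; hook at its +x side. Pocket 84x84 mm over the rim, 65 high. Fixed arched handle over it: bar along x, 12 wide (y), 14 tall, 80 long, middle 147 mm above the origin, held by a 24 mm wide strap at each end, free below and beside. A twin without hook also stands there: not wanted.
- basket_hook (a point): Top middle of the hook's downward-open slot, 59 mm towards +x and 110 mm above the basket's origin. Slot 38 mm wide in x, between the basket's flat back (x = +40 mm from the basket's origin) and a 6 mm thick tip that reaches 28 mm down; hook 24 mm wide in y, its arm 6 mm thick. Axes as the basket's. Seated, this point is on the bar's top face; the basket may lean up to 15 deg.
- rail: Fixed steel rack. Origin on the ledge under the middle of its bars; y runs along them, -x faces the robot. Top bar 16 mm square, 500 long, middle plane x = 0, top face z = 180 mm. A like bar with its middle at z = 100 mm lies right below: hung things rest their backs on both. Posts at y = +-250 mm, as high. A hung basket has its x axis along the rack's and its underside 70 mm above the ledge.
- brush: Scrub brush, wooden back, short bristles; hangs loose by a 20 mm wide steel hook on the top bar, robot's side, at one side of the gap (left or right varies). Origin: underside of its hook, on the middle of the bar's top face; axes as the rack's. 60 mm wide (y, centred), from 25 to 150 mm below the origin, reaching 49 mm towards the robot; hook top 5 mm above the origin.
- scoop: Plastic scoop; hangs loose by its hooked 24 mm wide handle on the top bar, robot's side, at the other side of the gap. Origin: underside of its hook, on the middle of the bar's top face; axes as the rack's. Bowl 76 mm wide (y, centred), from 70 to 140 mm below the origin, reaching 61 mm towards the robot; hook top 5 mm above the origin. Clear gap to the brush 108 to 124 mm.
There are look-alikes about, which are no part of the job. There is more than one size of the scoop; the one meant has the size given above.

How it is judged:
By the outcome, as a careful person would: the job done as asked, in the order asked, and still so for the second after the job is handed in, with the robot touching nothing.
It also fails if it takes over 42 s, if anything falls off the work surface, if the arm or the gripper's body presses on something with over 40 N, if the wrist force passes 120 N, or if a joint passes its speed limit or range.

### The arm

A 6-joint arm with a two-finger parallel gripper is mounted at the origin on the work surface. World frame = base frame: x ahead of the robot, y to its left, z up, the work surface at z = 0. Lengths are in m, angles in degrees, forces in N, time in s.
With the tool pointing down it reaches from about 0.4 to 0.825 m from the base axis. Payload 7 kg.
Tool frame: the origin (TCP) lies midway between the tips of the shut fingers; the grasp point (between the pads) lies 19 mm behind it; x points along the fingers, z is the direction in which the jaws open and shut, and the axes are right-handed (so a half turn about x gives the same grasp; the last joint's range is limited). The gripper opens to 88 mm and grips with 3 to 60 N. Pads are 19 mm wide; open, the fingers measure 130 mm over their backs; the gripper's body (78 mm by 193 mm) begins 47 mm behind the grasp point.
Start: joints at [84.517, 20.546, 0.682, 0, -70.136, -16.507], TCP at [0.253, 0.626, 0.197] pointing down, gripper open.
Joint ranges: [-176.03, 176.03], [-82.01, 121.73], [-58.28, 71.71], [-173.87, 95.51], [-174.79, -0.11], [-173.66, 173.66]. Speed limits (degrees/s): [136.94, 136.94, 172.46, 180, 180, 180].

### API

Orientations are given as [roll, pitch, yaw] about the fixed x, y, z axes, in that order (R = Rz(yaw) Ry(pitch) Rx(roll)).
In Python, from plant import ctrl gives the robot as it stands.
- The arm moves only by the tool servo_tool, never from a script. Its argument "motion" is a list of rows, each an object with "offset": the shift along the tool's x, y, z in m, a list of three; "roll": the turn about the tool's x in degrees; "claw": the opening, from -1 (shut) to 1 (fully open), so that 0 is half open. In form: [{"offset": [x, y, z], "roll": roll, "claw": claw}, ...]. A call has 1 to 12 rows; each row shifts and turns the commanded pose from where the row before left it, along the tool's axes as they then stand; what a row does not reach is not made up. A row lasts 1/8 s, in which the tool goes at most 62.5 mm and 10.7 degrees, less where a joint would pass 70% of its speed; a pose out of reach is approached as far as the arm can. A call is refused whole if a number of a shift passes 0.0625 or a number of a turn 10.7, either way. A call with a gripper value outside its range is refused whole. The fingers move at their own pace and stop on an object; the grip force is fixed at half the most. Time passes only in rows, so rows that do not move let the fingers close. It gives the time, the measured TCP pose, the force and the opening at its end, in the units of the state.
- ctrl.get_obs(): the state, without advancing time (a new reading comes with each control period).
- ctrl.snapshot(name): name is "scene" or "top" or "wrist"; returns a dict with "frame" (480x640x3 uint8, blue, green, red), "z_map" (480x640 float32, m along the optical axis (not along the pixel's ray), 0 where there is no reading), "mtx" (3x3 intrinsics, pixels), "k1" (the pictures are not rectified: a ray, as slopes to the right and down, at radius r is drawn at 1 + k1 r^2 times it, then the intrinsics apply), "extrinsics" (4x4, takes a point from camera to world coordinates). Camera axes: x right, y up, looking along -z (the intrinsics and any distortion apply to the point x, -y, -z); pixel columns grow to the right and rows downward; lengths in m; the calibration is good to about 2 mm. A picture is of the moment at which its call begins.
- ctrl.close_job(): hands the job in, once; it reports no verdict.
The state is a dict: "clock": time; "joint_pos": joint angles; "qvel": joint speeds; "tau": joint torques, N m; "tool_pos": TCP position; "orientation": TCP orientation; "force": force on the tool from outside, world axes, zero at the start; "moment": the same for the moment, N m; "opening": finger opening in m.
Only numpy, scipy, OpenCV 4.12 (cv2) and the standard library are available. Lean on these libraries where they do the work, as an engineer would, in place of code of your own. Each camera call takes 0.05 s, during which the arm holds its last target.

## Working session

There is one attempt and no reset: what is moved stays moved. The work goes in short steps, Python scripts to look and compute and a tool call to move; the robot and the scene stay as the last step left them, time stands still between calls to the robot, and variables do not carry over. Pictures are saved under pics/ and viewed, and the job is handed in when it is done.

Besides the shell and the picture viewer there is one more tool, called in YAML: its name, and indented under it one key for each argument. servo_tool: Moves the arm, as the interface text tells. Its arguments: {"type":"object","properties":{"motion":{"type":"array"}},"required":["motion"]}

```bash
mkdir -p pics
cat > h.py <<'E'
import numpy as np, cv2
from plant import ctrl
def snap(name,fn=None):
    s=ctrl.snapshot(name); np.savez('%s.npz'%(fn or name),**{k:v for k,v in s.items()})
    cv2.imwrite('pics/%s.png'%(fn or name),s['frame']); return s
def load(n): return dict(np.load('%s.npz'%n))
def world(s):
    K=np.array(s['mtx']);k1=float(s['k1']);E=np.array(s['extrinsics'])
    v,u=np.mgrid[0:480,0:640].astype(np.float32)
    p=cv2.undistortPoints(np.stack([u.ravel(),v.ravel()],1).reshape(-1,1,2).astype(np.float64),K.astype(float),np.array([k1,0,0,0.])).reshape(480,640,2)
    z=s['z_map']; P=np.stack([p[...,0]*z,-p[...,1]*z,-z],-1)
    W=P@E[:3,:3].T+E[:3,3]; W[z==0]=np.nan
    return W
E
python3 - <<'E'
from h import *
for n in("scene","top","wrist"):
    s=snap(n,n+'0'); print(n,s['k1'],np.round(s['mtx'],1).tolist(),np.round(s['extrinsics'],3).tolist())
print(ctrl.get_obs())
E
```

```text
scene -0.055787928287233536 [[504.2, 0.0, 323.1], [0.0, 504.2, 233.4], [0.0, 0.0, 1.0]] [[0.599, -0.569, 0.564, 1.04], [0.801, 0.42, -0.427, -0.388], [0.006, 0.708, 0.707, 0.73], [0.0, 0.0, 0.0, 1.0]]
top 0.0077740979697355755 [[542.0, 0.0, 317.1], [0.0, 542.0, 243.1], [0.0, 0.0, 1.0]] [[-0.016, 0.987, -0.16, 0.356], [-1.0, -0.013, 0.022, 0.021], [0.02, 0.16, 0.987, 1.203], [0.0, 0.0, 0.0, 1.0]]
wrist 0.004600065761367992 [[410.2, 0.0, 322.3], [0.0, 410.2, 239.7], [0.0, 0.0, 1.0]] [[-0.374, 0.886, 0.274, 0.327], [-0.927, -0.358, -0.109, 0.595], [0.001, -0.295, 0.956, 0.384], [0.0, 0.0, 0.0, 1.0]]
{'clock': 0.15, 'joint_pos': array([ 8.45174009e+01,  2.05818460e+01,  6.46338684e-01, -1.19052404e-02,
       -7.01361378e+01, -1.65045849e+01]), 'qvel': array([-0.01914092, -0.15106422,  0.23473282,  0.11543698, -0.06286758,
        0.05023213]), 'tau': array([-7.02181223e-04, -5.83273137e+01,  2.93291026e+01,  7.00107560e+00,
        8.84949462e-03, -1.06455395e-04]), 'tool_pos': array([0.25263944, 0.62550951, 0.19635224]), 'orientation': array([   7.62608385,   89.92748562, -104.36515237]), 'force': array([-0.82619764,  0.97004877,  0.14465659]), 'moment': array([-0.02616985, -0.00326682,  0.02747377]), 'opening': 0.08774952256136712}
```

View pics/scene0.png

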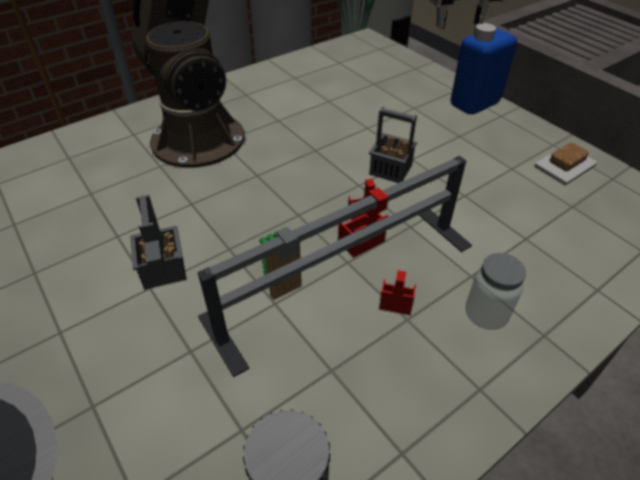

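View pics/top0.png

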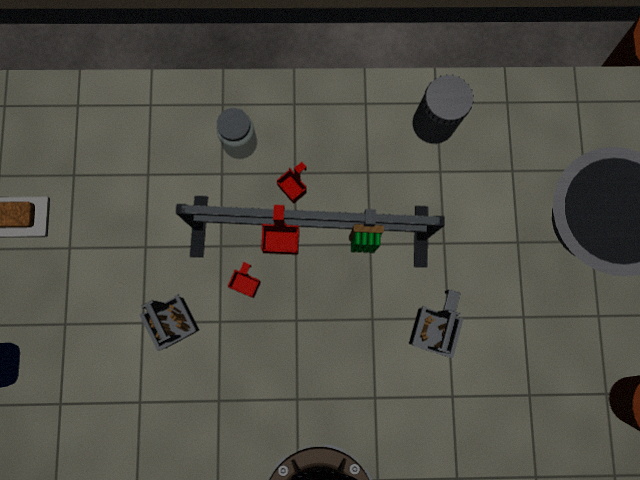

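View pics/wrist0.png

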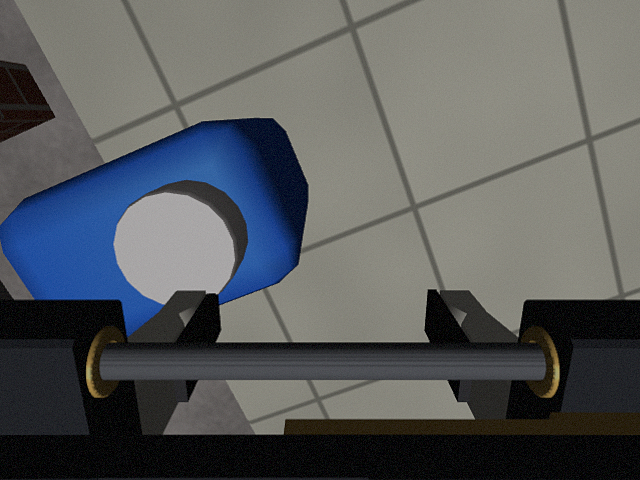

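Candidates in the top view are the grey baskets at (168,320) and (437,330). The second shows a hook tab at (452,300) and looks like the one meant. I'll enlarge it and the rack area.

Run:
```python
from h import *
t=load('top0');s=load('scene0')
a=cv2.resize(t['frame'][270:370,390:490],(400,400),interpolation=2)
b=cv2.resize(s['frame'][180:300,110:210],(400,480),interpolation=2)[:400]
cv2.imwrite('pics/crop1.png',cv2.convertScaleAbs(np.hstack([a,b]),alpha=1.6))
cv2.imwrite('pics/crop2.png',cv2.convertScaleAbs(cv2.resize(t['frame'][180:300,170:450],(800,343),interpolation=2),alpha=1.6))
for n,q in(('top0',t),('scene0',s)):
    W=world(q); print(n,np.isfinite(W[...,0]).mean())
    pts={'top0':[(437,330),(452,300),(168,320),(280,215),(370,217),(190,209),(430,222),(280,241),(366,240),(244,283),(292,186),(240,213),(330,216),(400,220)],'scene0':[(150,250),(148,212),(170,195),(285,237),(370,200),(210,275),(460,165)]}[n]
    for u,v in pts: print((u,v),np.round(W[v,u],4))
```

```text
top0 0.9961100260416667
(437, 330) [ 0.3538 -0.2652  0.0038]
(452, 300) [ 0.4131 -0.2723  0.1137]
(168, 320) [0.385  0.3223 0.0024]
(280, 215) [0.5764 0.0687 0.1854]
(370, 217) [ 0.5705 -0.104   0.1846]
(190, 209) [0.5916 0.2417 0.1793]
(430, 222) [ 0.5603 -0.2204  0.1794]
(280, 241) [0.5501 0.0758 0.04  ]
(366, 240) [ 0.5319 -0.0991  0.1478]
(244, 283) [0.4633 0.1575 0.0026]
(292, 186) [0.6835 0.0496 0.0011]
(240, 213) [0.5831 0.1461 0.177 ]
(330, 216) [ 0.5747 -0.0274  0.1787]
(400, 220) [ 0.5655 -0.1629  0.1769]
scene0 0.99580078125
(150, 250) [ 0.4092 -0.2738  0.1163]
(148, 212) [ 0.3549 -0.2465  0.1476]
(170, 195) [ 0.1581 -0.1487  0.0003]
(285, 237) [ 0.5784 -0.1109  0.1872]
(370, 200) [0.5834 0.0546 0.1792]
(210, 275) [ 0.5729 -0.2361  0.181 ]
(460, 165) [0.6024 0.255  0.1736]
```

View pics/crop1.png

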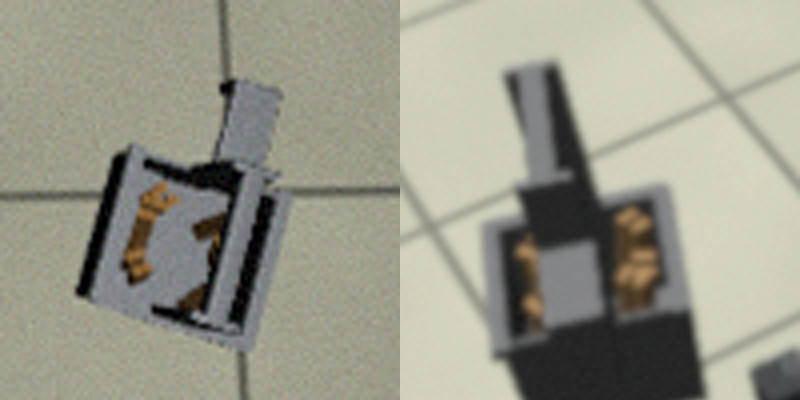

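View pics/crop2.png

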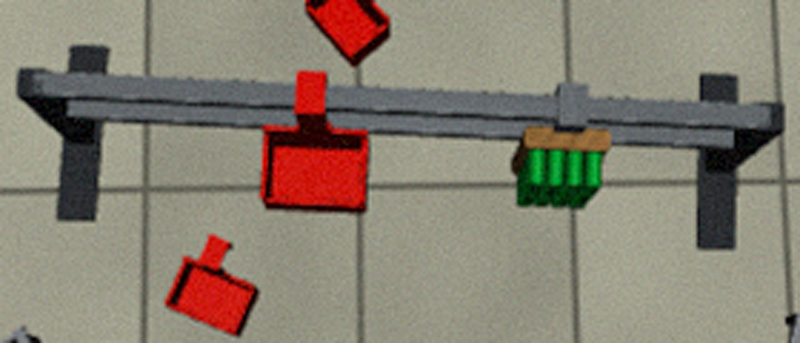

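The crop shows a hook arm reaching from the back rim of the right-hand basket (top view 437,330), and its twin at (168,320) has none. The red scoop hangs at (280,215–240) and the brush at (370,217–240). Now I'll measure them.

Run:
```python
from h import *
from scipy import stats
for n in('top0','scene0'):
    W=world(load(n)); X,Y,Z=W[...,0],W[...,1],W[...,2]
    def rect(m,l):
        p=W[m]; r=cv2.minAreaRect(p[:,:2].astype(np.float32)*1000); print(n,l,m.sum(),'c',np.round(r[0],1),'wh',np.round(r[1],1),'a',round(r[2],1),'mean',np.round(p.mean(0)*1000,1)); 
    m=(Z>.145)&(Z<.165)&(X>.28)&(X<.42)&(Y<-.18)&(Y>-.33); rect(m,'handle')
    p=W[m]; d=np.linalg.svd(p[:,:2]-p[:,:2].mean(0),full_matrices=False)[2][0]; print(' dir',np.degrees(np.arctan2(d[1],d[0]))%180)
    m=(Z>.104)&(Z<.125)&(X>.36)&(X<.47)&(Y<-.2)&(Y>-.33); 
    rect(m,'hook+')
    m=(Z>.055)&(Z<.07)&(X>.28)&(X<.42)&(Y<-.18)&(Y>-.33); rect(m,'rim')
    m=(abs(Z-.18)<.004)&(X>.5)&(X<.65)&(abs(Y)<.3); rect(m,'bar')
    p=W[m]; d=np.linalg.svd(p[:,:2]-p[:,:2].mean(0),full_matrices=False)[2][0]; print(' dir',np.degrees(np.arctan2(d[1],d[0]))%180)
    F=load(n)['frame'].astype(int); B,G,R=F[...,0],F[...,1],F[...,2]
    red=(R>80)&(G<50)&(B<50)
    m=red&(abs(Z-.185)<.006)&(X>.5); rect(m,'scoophook')
    m=red&(Z>.03)&(Z<.125)&(X>.47)&(X<.58)&(Y>0); rect(m,'bowl')
    m=(Z>.183)&(Z<.19)&(X>.5)&(X<.65)&(Y<-.05)&(Y>-.2); rect(m,'brushhook')
    gr=(G>60)&(R<50)&(B<50); m=gr&(Z>.02); rect(m,'bristle')
    m=(R>B+30)&(G>B+5)&(R>G+10)&(Z>.02)&(X>.48)&(X<.58)&(abs(Y)<.2);m&=~red
    if m.sum()>5:rect(m,'wood')
```

```text
top0 handle 331 c [ 351.5 -251.3] wh [23.5 79.7] a 71.8 mean [ 351.3 -251.1  152.6]
 dir 161.90585952963914
top0 hook+ 265 c [ 407.7 -270.3] wh [24.7 49.4] a 71.5 mean [ 410.8 -270.5  115.3]
top0 rim 599 c [ 350.2 -252.2] wh [89.6 86. ] a 71.7 mean [ 347.7 -247.7   64.1]
top0 bar 2148 c [578.5  10.4] wh [518.3  29.7] a 86.8 mean [577.2  10.2 179.3]
 dir 86.59553006230283
top0 scoophook 153 c [582.5  72.7] wh [19.5 28.6] a 89.6 mean [582.4  72.2 183.8]
top0 bowl 827 c [528.9 112.1] wh [ 79.3 175.6] a 27.9 mean [542.3  82.8  59.1]
top0 brushhook 109 c [ 569.4 -114.2] wh [110.   28.6] a 77.8 mean [ 571.5 -106.2  185. ]
top0 bristle 199 c [ 535.2 -103. ] wh [47.7 24.9] a 87.2 mean [ 535.3 -102.1  147.9]
top0 wood 207 c [543.4  -9.7] wh [245.6  49.5] a 86.8 mean [554.  -96.4 151.3]
scene0 handle 364 c [ 354.  -252.4] wh [24.7 84.1] a 71.9 mean [ 358.7 -253.4  152.9]
 dir 161.4846220824931
scene0 hook+ 425 c [ 411.8 -271.1] wh [24.6 49.4] a 71.8 mean [ 413.7 -271.6  115.7]
scene0 rim 825 c [ 352.5 -252.7] wh [88.3 90. ] a 72.0 mean [ 356.8 -250.8   63.6]
scene0 bar 2544 c [581.9   9.8] wh [520.4  30. ] a 86.6 mean [579.8 -23.  179.9]
 dir 86.69016502055055
scene0 scoophook 137 c [584.5  71.4] wh [20.1 30.7] a 85.8 mean [585.3  70.  185.1]
scene0 bowl 194 c [539.4  99.1] wh [ 70.8 143.2] a 27.1 mean [530.5  88.6  96.6]
scene0 brushhook 199 c [ 573.6 -140.1] wh [92.9 31.2] a 89.3 mean [ 575.3 -105.9  185.2]
scene0 bristle 53 c [ 538.1 -117.4] wh [26.3 35.9] a 63.1 mean [ 532.  -121.   111.8]
scene0 wood 31 c [538.4 109.7] wh [ 71.8 125.3] a 23.8 mean [531.6 111.7 124.6]
```

```bash
cat >> h.py <<'E'
from scipy.spatial.transform import Rotation as Ro
def Rcur():
    o=ctrl.get_obs(); return np.array(o['tool_pos']),Ro.from_euler('xyz',o['orientation'],degrees=True).as_matrix()
def report():
    o=ctrl.get_obs();p,R=Rcur()
    print('t',o['clock'],'p',np.round(p,4),'q',np.round(o['joint_pos'],1),'F',np.round(o['force'],1),'open',round(o['opening'],4))
    print('x',np.round(R[:,0],3),'y',np.round(R[:,1],3),'z',np.round(R[:,2],3),'zyaw',round(np.degrees(np.arctan2(R[1,2],R[0,2])),2))
def plan(target):
    p,R=Rcur(); print('offset tool', np.round(R.T@(np.array(target)-p),4))
E
python3 -c "
from h import *
report()"
```

```text
t 0.15 p [0.2526 0.6255 0.1964] q [ 84.5  20.6   0.6  -0.  -70.1 -16.5] F [-0.8  1.   0.1] open 0.0877
x [-0.    -0.001 -1.   ] y [ 0.927 -0.374  0.   ] z [-0.374 -0.927  0.001] zyaw -111.99
```

servo_tool:
  motion:
    - {"offset": [-0.05,0,0],"roll": 0,"claw": 1}
    - {"offset": [-0.05,0,0],"roll": 0,"claw": 1}
    - {"offset": [0,0.0404,0.0343],"roll": 0,"claw": 1}
    - {"offset": [0,0.0404,0.0343],"roll": 0,"claw": 1}
    - {"offset": [0,0.0404,0.0343],"roll": 0,"claw": 1}
    - {"offset": [0,0.0404,0.0343],"roll": 0,"claw": 1}
    - {"offset": [0,0.0404,0.0343],"roll": 0,"claw": 1}
    - {"offset": [0,0.0404,0.0343],"roll": 0,"claw": 1}
    - {"offset": [0,0.0404,0.0343],"roll": 0,"claw": 1}
    - {"offset": [0,0.0404,0.0343],"roll": 0,"claw": 1}

```text
clock: 1.4
tool_pos: [0.4501, 0.2488, 0.2971]
orientation: [-171.3, 90.0, 76.7]
force: [1.2, 0.2, 0.5]
opening: 0.0877
```

servo_tool:
  motion:
    - {"offset": [0,0.0187,0.0464],"roll": 0,"claw": 1}
    - {"offset": [0,0.0187,0.0464],"roll": 0,"claw": 1}
    - {"offset": [0,0.0187,0.0464],"roll": 0,"claw": 1}
    - {"offset": [0,0.0187,0.0464],"roll": 0,"claw": 1}
    - {"offset": [0,0.0187,0.0464],"roll": 0,"claw": 1}
    - {"offset": [0,0.0187,0.0464],"roll": 0,"claw": 1}
    - {"offset": [0,0.0187,0.0464],"roll": 0,"claw": 1}
    - {"offset": [0,0,0],"roll": 0,"claw": 1}

```text
clock: 2.4
tool_pos: [0.4488, -0.1025, 0.2968]
orientation: [-44.8, 90.0, -157.0]
force: [0.4, 0.5, -0.5]
opening: 0.0875
```

```bash
python3 -c "
from h import *
report(); plan((0.352,-0.252,.26))"
```

```text
t 2.4 p [ 0.4488 -0.1025  0.2968] q [ 11.8  -3.3 -15.2   0.  -78.2  56. ] F [ 0.4  0.5 -0.5] open 0.0875
x [-0.001 -0.    -1.   ] y [ 0.926 -0.379 -0.001] z [-0.379 -0.926  0.001] zyaw -112.25
offset tool [ 0.0369 -0.033   0.175 ]
```

servo_tool:
  motion:
    - {"offset": [0,-0.0083,0.0437],"roll": 0,"claw": 1}
    - {"offset": [0,-0.0083,0.0437],"roll": 0,"claw": 1}
    - {"offset": [0,-0.0083,0.0437],"roll": 0,"claw": 1}
    - {"offset": [0.018,-0.0083,0.0437],"roll": 0,"claw": 1}
    - {"offset": [0.018,0,0],"roll": -3.9,"claw": 1}
    - {"offset": [0,0,0],"roll": 0,"claw": 1}

```text
clock: 3.15
tool_pos: [0.3523, -0.249, 0.2601]
orientation: [-93.1, 89.9, 158.7]
force: [1.2, -0.8, 0.6]
opening: 0.0872
```

Run:
```python
from h import *
report()
s=snap('wrist','wrist1')
W=world(s);Z=W[...,2];X,Y=W[...,0],W[...,1]
m=(Z>.150)&(Z<.16)&(X>.28)&(X<.43)&(Y<-.18)&(Y>-.33)
r=cv2.minAreaRect(W[m][:,:2].astype(np.float32)*1000);print(m.sum(),r)
```

```text
t 3.15 p [ 0.3523 -0.249   0.2601] q [ -8.9  -5.5 -21.8  -0.  -73.9  80.7] F [ 1.2 -0.8  0.6] open 0.0872
x [-0.002  0.001 -1.   ] y [ 0.95  -0.312 -0.002] z [-0.312 -0.95  -0.   ] zyaw -108.15
1929 ((354.1689758300781, -251.93170166015625), (23.571006774902344, 79.88581848144531), 71.57594299316406)
```

View pics/wrist1.png

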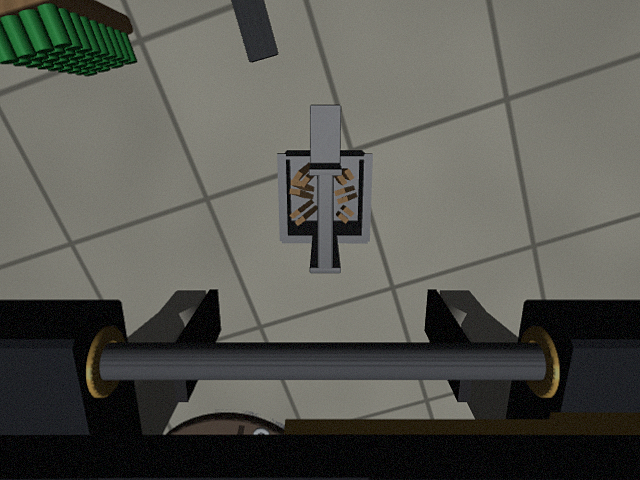

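The wrist picture shows the basket's handle at (325,220), centred between the jaws and parallel to the fingers' plane, with its hook at (325,130). I'm going down onto the handle.

servo_tool:
  motion:
    - {"offset": [0.04,0.002,0.0025],"roll": 0.2,"claw": 1}
    - {"offset": [0.04,0,0],"roll": 0,"claw": 1}
    - {"offset": [0.03,0,0],"roll": 0,"claw": 1}
    - {"offset": [0.022,0,0],"roll": 0,"claw": 1}
    - {"offset": [0,0,0],"roll": 0,"claw": 1}
    - {"offset": [0,0,0],"roll": 0,"claw": -1}
    - {"offset": [0,0,0],"roll": 0,"claw": -1}
    - {"offset": [0,0,0],"roll": 0,"claw": -1}
    - {"offset": [0,0,0],"roll": 0,"claw": -1}
    - {"offset": [0,0,0],"roll": 0,"claw": -1}
    - {"offset": [0,0,0],"roll": 0,"claw": -1}

```text
clock: 4.58
tool_pos: [0.3543, -0.2524, 0.1291]
orientation: [-86.2, 90.0, 165.5]
force: [0.2, 0.0, -0.6]
opening: 0.0327
```

servo_tool:
  motion:
    - {"offset": [0,0,0],"roll": 0,"claw": -1}
    - {"offset": [0,0,0],"roll": 0,"claw": -1}
    - {"offset": [0,0,0],"roll": 0,"claw": -1}
    - {"offset": [0,0,0],"roll": 0,"claw": -1}
    - {"offset": [0,0,0],"roll": 0,"claw": -1}
    - {"offset": [0,0,0],"roll": 0,"claw": -1}

```text
clock: 5.32
tool_pos: [0.3543, -0.2524, 0.1291]
orientation: [-29.4, 90.0, -137.7]
force: [0.1, 0.0, 1.1]
opening: 0.0005
```

servo_tool:
  motion:
    - {"offset": [-0.02,0,0],"roll": 0,"claw": -1}
    - {"offset": [-0.04,0,0],"roll": 0,"claw": -1}
    - {"offset": [-0.05,0,0],"roll": 0,"claw": -1}
    - {"offset": [-0.05,0,0],"roll": 0,"claw": -1}
    - {"offset": [-0.03,0,0],"roll": 0,"claw": -1}
    - {"offset": [0,0,0],"roll": 0,"claw": -1}

```text
clock: 6.08
tool_pos: [0.3554, -0.2529, 0.3215]
orientation: [91.8, 89.7, -16.5]
force: [1.5, -1.0, -0.4]
opening: 0.0005
```

Run:
```python
from h import *
report()
for n in('top','scene'):
    W=world(snap(n,n+'2')); X,Y,Z=W[...,0],W[...,1],W[...,2]
    m=(Z>.28)&(Z<.32)&(X>.37)&(X<.47)&(Y<-.2)&(Y>-.33)
    print(np.percentile(Z[m],[5,50,95]) if m.sum() else 0, cv2.minAreaRect(W[m][:,:2].astype(np.float32)*1000))
    # rack refinement
    F=load(n+'2')['frame'].astype(int);B,G,R=F[...,0],F[...,1],F[...,2]
    red=(R>1.8*G)&(R>1.8*B)&(R>60)
    c=np.array([.580,.010]);yaw=np.radians(-3.36);ex=np.array([np.cos(yaw),np.sin(yaw)]);ey=np.array([-ex[1],ex[0]])
    xr=(W[...,:2]-c)@ex; yr=(W[...,:2]-c)@ey
    def st(m,l): 
        if m.sum(): print(n,l,m.sum(),'x',np.round(np.percentile(xr[m],[2,50,98])*1e3,1),'y',np.round(np.percentile(yr[m],[2,50,98])*1e3,1),'z',np.round(np.percentile(Z[m],[2,50,98])*1e3,1))
    st((abs(Z-.18)<.004)&(abs(xr)<.03)&(abs(yr)<.24),'bar')
    st((abs(Z-.18)<.02)&(abs(xr)<.03)&(abs(yr)<.3),'barfull')
    for y0 in(-.2,0,.15): st((abs(Z-.18)<.004)&(abs(xr)<.03)&(abs(yr-y0)<.02),'bar@%g'%y0)
    st(red&(abs(Z-.185)<.008)&(abs(xr)<.05),'scoophook')
    st(red&(Z>.035)&(Z<.125)&(abs(xr+.04)<.04)&(abs(yr-.06)<.06),'bowl')
    st(red&(Z>.095)&(Z<.125)&(abs(xr+.04)<.04)&(abs(yr-.06)<.06),'bowltop')
    st((Z>.1832)&(Z<.19)&(abs(xr)<.03)&(abs(yr+.116)<.02),'brushhook')
    st((Z>.03)&(Z<.16)&(abs(xr+.035)<.025)&(abs(yr+.116)<.06),'brush')
    st((Z>.14)&(Z<.165)&(abs(xr+.035)<.027)&(abs(yr+.116)<.06),'brushtop')
```

```text
t 6.075 p [ 0.3554 -0.2529  0.3215] q [ -9.3  -6.6 -15.    0.  -81.4  81. ] F [ 1.5 -1.  -0.4] open 0.0005
x [ 0.005 -0.001 -1.   ] y [ 0.949 -0.314  0.005] z [-0.314 -0.95  -0.   ] zyaw -108.29
0 ((0.0, 0.0), (0.0, 0.0), 0.0)
top bar 1938 x [-11.9  -2.8   5.8] y [-229.9   -2.8  229.8] z [176.3 179.3 183.5]
top barfull 2773 x [-14.6  -4.    8.3] y [-250.2    0.8  250.2] z [165.2 178.8 185.5]
top bar@-0.2 164 x [-10.7  -3.    4.6] y [-219.2 -200.2 -180.8] z [176.3 179.4 182.7]
top bar@0 160 x [-10.3  -2.8   5.1] y [-18.4  -0.8  18.4] z [176.3 179.3 182.1]
top bar@0.15 154 x [-10.3  -2.4   5. ] y [131.7 151.1 169.2] z [176.3 178.8 182.2]
top scoophook 159 x [-14.7  -1.6  12.8] y [52.7 62.5 72.4] z [178.3 183.7 187.6]
top bowl 787 x [-61.5 -33.4 -10.7] y [24.9 62.3 98.1] z [ 38.3  43.8 110.2]
top bowltop 86 x [-58.4 -13.3  -9.4] y [24.6 49.4 98.8] z [ 95.3 106.  112.2]
top brushhook 98 x [-16.2  -1.   12.8] y [-124.1 -115.  -106.2] z [183.4 184.9 188.6]
top brush 400 x [-35.8 -22.7 -10.1] y [-166.  -115.8  -74.3] z [ 94.  150.7 157.5]
top brushtop 348 x [-36.2 -22.9 -10.4] y [-143.9 -11
[... 280 characters left out ...]
-200.  -181. ] z [176.3 180.  181.9]
scene bar@0 195 x [-7.5  2.   8.8] y [-18.7   0.2  19. ] z [176.2 180.  182.1]
scene bar@0.15 154 x [-8.5  1.2  8.2] y [130.4 149.5 168.7] z [176.3 180.1 182.3]
scene scoophook 164 x [-13.2   2.6  15.3] y [51.5 60.7 71.5] z [181.7 185.2 187.1]
scene bowl 202 x [-59.2 -41.3  -7.3] y [23.9 54.5 97.8] z [ 55.2  92.2 112.5]
scene bowltop 84 x [-45.1 -10.8  -7.1] y [23.7 40.8 98.3] z [ 95.1 109.  116. ]
scene brushhook 197 x [-13.2   1.8  15.7] y [-125.5 -115.5 -105.2] z [183.3 185.2 186.8]
scene brush 256 x [-48.2 -37.7 -10.1] y [-145.3 -139.2 -106.2] z [ 39.8 121.6 150.9]
scene brushtop 129 x [-48.3 -41.1  -8.1] y [-142.  -126.7  -90. ] z [140.5 147.5 151. ]
```

View pics/scene2.png

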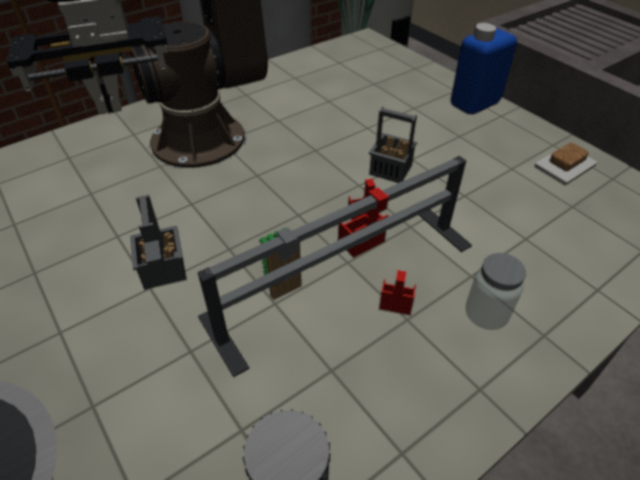

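The jaws shut on nothing (opening 0.0005) and the basket still stands at (158,255). I'll check where the real fingers are against the reported TCP.

```bash
cat >> h.py <<'E'
def proj(s,p):
    E=np.array(s['extrinsics']);K=np.array(s['mtx']);c=E[:3,:3].T@(np.array(p)-E[:3,3]); x,y=c[0]/-c[2],-c[1]/-c[2]; f=1+float(s['k1'])*(x*x+y*y)
    return K[0,0]*x*f+K[0,2],K[1,1]*y*f+K[1,2]
E
python3 - <<'E'
from h import *
p,R=Rcur()
s=load('scene2');t=load('top2');w=snap('wrist','wrist2')
for q in(s,t,w): print('tcp px',np.round(proj(q,p),0), 'handle', np.round(proj(q,(.353,-.252,.154)),0))
W=world(w)
for u,v in[(205,300),(440,300),(320,360),(310,300)]: print((u,v),np.round(W[v,u],3), np.round(R.T@(W[v,u]-p),3))
cv2.imwrite('pics/top2b.png',t['frame'])
E
```

```text
tcp px [117. 128.] handle [144. 210.]
tcp px [475. 330.] handle [449. 330.]
tcp px [322. 283.] handle [322. 210.]
(205, 300) [ 0.399 -0.239  0.419] [-0.101  0.039 -0.027]
(440, 300) [ 0.383 -0.29   0.42 ] [-0.101  0.039  0.027]
(320, 360) [ 0.384 -0.262  0.432] [-0.113  0.031 -0.   ]
(310, 300) [ 0.367 -0.252  0.363] [-0.044  0.012 -0.005]
```

View pics/wrist2.png

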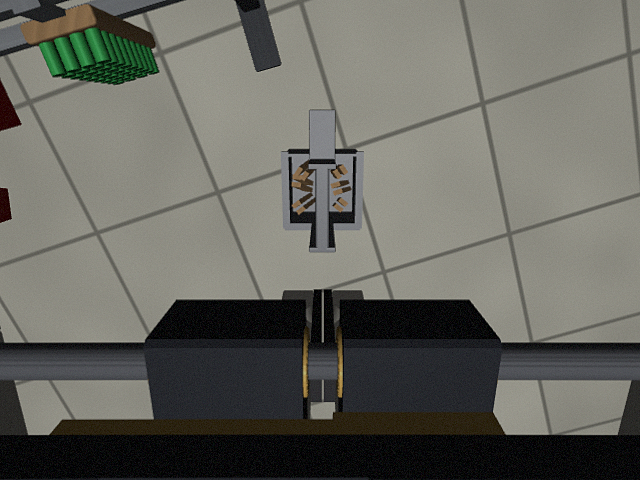

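View pics/top2.png

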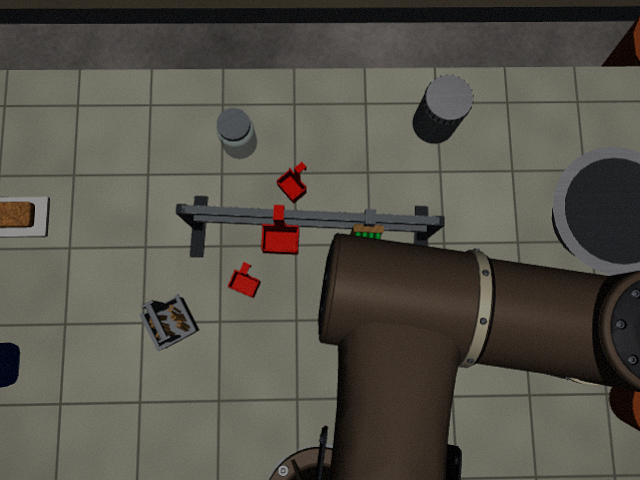

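Run:
```python
from h import *
p,R=Rcur(); w=load('wrist2'); W=world(w)
for v in range(284,312,3):
    print(v,[np.round(R.T@(W[v,u]-p),3).tolist() for u in(312,322,332)])
s=load('scene2'); S=world(s)
L=(S-p)@R
m=(abs(L[...,1])<.08)&(abs(L[...,2])<.06)&(L[...,0]>-.2)&(L[...,0]<.05)&(S[...,2]>.2)
print(m.sum()); v,u=np.nonzero(m); i=np.argsort(-L[...,0][m])[:12]
print([(u[k],v[k],np.round(L[v[k],u[k]],3).tolist()) for k in i])
cv2.imwrite('pics/crop3.png',cv2.convertScaleAbs(cv2.resize(s['frame'][20:170,0:200],(800,600),interpolation=2),alpha=2))
```

```text
284 [[0.318, -0.137, -0.014], [0.319, -0.137, -0.0], [0.32, -0.138, 0.013]]
287 [[0.319, -0.142, -0.014], [0.318, -0.142, -0.0], [0.32, -0.143, 0.013]]
290 [[-0.036, 0.012, -0.004], [0.319, -0.146, -0.0], [0.317, -0.145, 0.013]]
293 [[-0.037, 0.011, -0.004], [0.319, -0.151, -0.0], [0.319, -0.151, 0.013]]
296 [[-0.041, 0.012, -0.004], [0.317, -0.154, -0.0], [-0.039, 0.011, 0.004]]
299 [[-0.043, 0.012, -0.004], [0.317, -0.159, -0.0], [-0.04, 0.01, 0.004]]
302 [[-0.045, 0.011, -0.004], [0.319, -0.164, -0.0], [-0.043, 0.01, 0.004]]
305 [[-0.046, 0.011, -0.004], [0.319, -0.169, -0.0], [-0.045, 0.01, 0.004]]
308 [[-0.047, 0.01, -0.004], [0.319, -0.173, -0.0], [-0.047, 0.01, 0.004]]
311 [[-0.048, 0.009, -0.004], [0.319, -0.178, -0.0], [-0.049, 0.01, 0.004]]
6731
[(np.int64(111), np.int64(113), [-0.031, 0.008, 0.001]), (np.int64(109), np.int64(114), [-0.031, 0.011, 0.003]), (np.int64(110), np.int64(113), [-0.032, 0.01, 0.002]), (np.int64(113), np.int64(112), [-0.032, 0.009, -0.002]), (np.int64(109), np.int64(113), [-0.033, 0.011, 0.003]), (np.int64(103), np.int64(114), [-0.033, 0.011, 0.011]), (np.int64(119), np.int64(110), [-0.033, 0.008, -0.011]), (np.int64(120), np.int64(110), [-0.033, 0.008, -0.012]), (np.int64(106), np.int64(113), [-0.033, 0.01, 0.007]), (np.int64(100), np.int64(114), [-0.033, 0.01, 0.015]), (np.int64(112), np.int64(112), [-0.033, 0.011, -0.001]), (np.int64(108), np.int64(112), [-0.034, 0.009, 0.004])]
```

View pics/crop3.png

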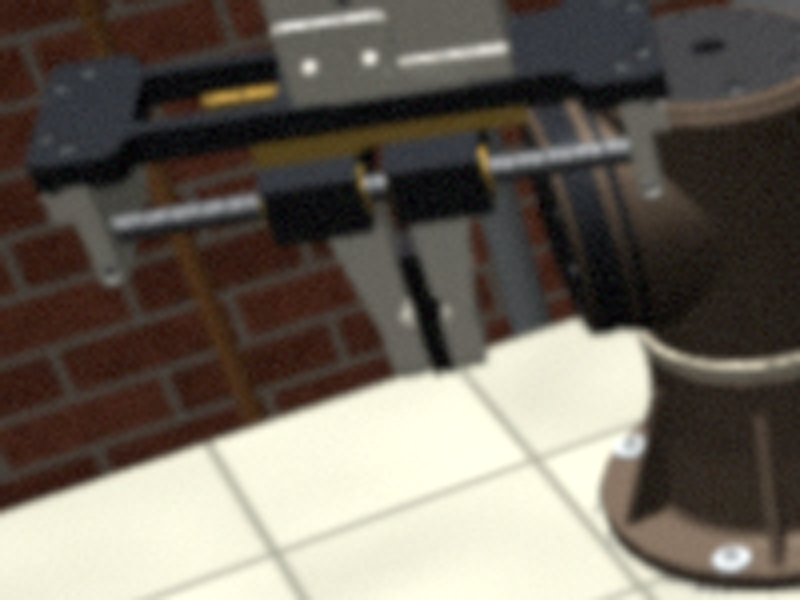

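Scene pixel (111,113) and the wrist view (312,290) both put the finger tips about 32 mm behind the reported TCP, with no sideways error. The jaws therefore shut above the handle. I'll correct for that: open, go part way down, then check again.

servo_tool:
  motion:
    - {"offset": [0,-0.002,0],"roll": 0,"claw": 1}
    - {"offset": [0,0,0],"roll": 0,"claw": 1}
    - {"offset": [0.03,0,0],"roll": 0,"claw": 1}
    - {"offset": [0.03,0,0],"roll": 0,"claw": 1}
    - {"offset": [0.03,0,0],"roll": 0,"claw": 1}
    - {"offset": [0.03,0,0],"roll": 0,"claw": 1}
    - {"offset": [0,0,0],"roll": 0,"claw": 1}
    - {"offset": [0,0,0],"roll": 0,"claw": 1}
    - {"offset": [0,0,0],"roll": 0,"claw": 1}
    - {"offset": [0,0,0],"roll": 0,"claw": 1}

```text
clock: 7.48
tool_pos: [0.3529, -0.2519, 0.1999]
orientation: [94.9, 89.9, -13.4]
force: [0.4, 0.5, -0.0]
opening: 0.0873
```

Run:
```python
from h import *
report()
p,R=Rcur(); s=snap('scene','scene3');w=snap('wrist','wrist3')
for n,q in(('s',s),('w',w)):
    S=world(q);L=(S-p)@R
    for sg in(1,-1):
        m=(abs(L[...,1])<.02)&(L[...,2]*sg<.09)&(L[...,2]*sg>.02)&(L[...,0]>-.2)&(L[...,0]<.03)
        a=L[m]; a=a[a[:,0]>np.percentile(a[:,0],100)-.004]; print(n,sg,m.sum(),np.round(np.median(a,0),3),np.round(a.min(0),3),np.round(a.max(0),3))
    X,Y,Z=S[...,0],S[...,1],S[...,2]
    m=(Z>.148)&(Z<.165)&(X>.28)&(X<.42)&(Y<-.18)&(Y>-.33); print(cv2.minAreaRect(S[m][:,:2].astype(np.float32)*1000), np.median(Z[m]))
cv2.imwrite('pics/crop4.png',cv2.convertScaleAbs(cv2.resize(s['frame'][100:300,60:260],(600,600),interpolation=2),alpha=2))
```

```text
t 7.475 p [ 0.3529 -0.2519  0.1999] q [ -9.3  -3.2 -27.7   0.  -65.4  81. ] F [ 0.4  0.5 -0. ] open 0.0873
x [ 0.002 -0.    -1.   ] y [ 0.949 -0.314  0.002] z [-0.314 -0.949 -0.   ] zyaw -108.29
s 1 1007 [-0.033  0.008  0.048] [-0.035 -0.008  0.045] [-0.031  0.009  0.058]
s -1 1003 [-0.032  0.009 -0.047] [-0.033  0.008 -0.058] [-0.03   0.011 -0.043]
((354.4914245605469, -252.55990600585938), (24.686567306518555, 83.18626403808594), 71.96269226074219) 0.15398356451481576
w 1 6502 [-0.031  0.004  0.044] [-0.032 -0.009  0.044] [-0.028  0.01   0.048]
w -1 8692 [-0.031  0.004 -0.044] [-0.033 -0.009 -0.057] [-0.029  0.011 -0.043]
((354.0428466796875, -251.91342163085938), (23.737262725830078, 80.1296157836914), 71.62615203857422) 0.15385766543443247
```

View pics/crop4.png

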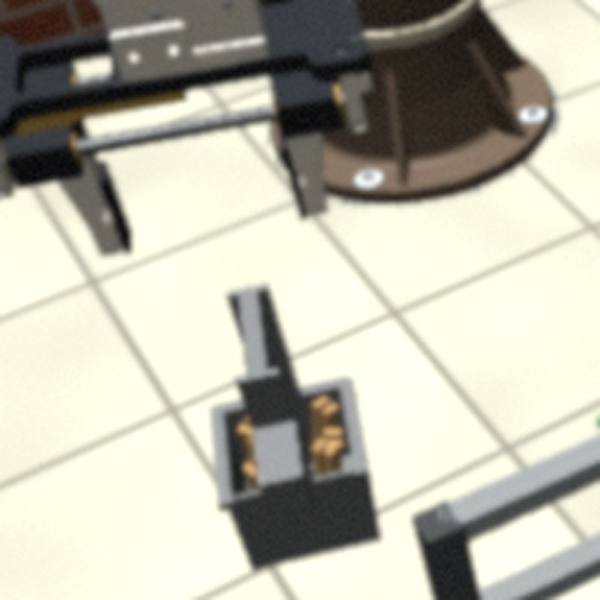

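The open fingers straddle the handle and the tips again measure 31 mm behind the reported TCP. I'll descend 0.103 m and close.

servo_tool:
  motion:
    - {"offset": [0.03,0,0],"roll": 0,"claw": 1}
    - {"offset": [0.03,0,0],"roll": 0,"claw": 1}
    - {"offset": [0.025,0,0],"roll": 0,"claw": 1}
    - {"offset": [0.018,0,0],"roll": 0,"claw": 1}
    - {"offset": [0,0,0],"roll": 0,"claw": 1}
    - {"offset": [0,0,0],"roll": 0,"claw": -1}
    - {"offset": [0,0,0],"roll": 0,"claw": -1}
    - {"offset": [0,0,0],"roll": 0,"claw": -1}
    - {"offset": [0,0,0],"roll": 0,"claw": -1}
    - {"offset": [0,0,0],"roll": 0,"claw": -1}
    - {"offset": [0,0,0],"roll": 0,"claw": -1}
    - {"offset": [0,0,0],"roll": 0,"claw": -1}

```text
clock: 9.07
tool_pos: [0.3524, -0.2518, 0.0961]
orientation: [-55.7, 90.0, -164.0]
force: [-0.1, -0.7, 1.0]
opening: 0.0231
```

servo_tool:
  motion:
    - {"offset": [0,0,0],"roll": 0,"claw": -1}
    - {"offset": [0,0,0],"roll": 0,"claw": -1}
    - {"offset": [0,0,0],"roll": 0,"claw": -1}
    - {"offset": [0,0,0],"roll": 0,"claw": -1}

```text
clock: 9.57
tool_pos: [0.3523, -0.2518, 0.096]
orientation: [-88.8, 90.0, 162.9]
force: [0.4, 0.1, -0.7]
opening: 0.0118
```

Gripped, with the opening at 0.0118 on the 12 mm handle. I'll lift 0.19 m.

servo_tool:
  motion:
    - {"offset": [-0.015,0,0],"roll": 0,"claw": -1}
    - {"offset": [-0.035,0,0],"roll": 0,"claw": -1}
    - {"offset": [-0.05,0,0],"roll": 0,"claw": -1}
    - {"offset": [-0.05,0,0],"roll": 0,"claw": -1}
    - {"offset": [-0.04,0,0],"roll": 0,"claw": -1}
    - {"offset": [0,0,0],"roll": 0,"claw": -1}
    - {"offset": [0,0,0],"roll": 0,"claw": -1}

```text
clock: 10.45
tool_pos: [0.352, -0.2514, 0.2851]
orientation: [-117.5, 89.9, 134.2]
force: [-0.3, 0.7, -2.3]
opening: 0.0122
```

Run:
```python
from h import *
report(); p,R=Rcur()
for n in('scene','wrist'):
    W=world(snap(n,n+'4')); X,Y,Z=W[...,0],W[...,1],W[...,2]
    L=(W-p)@R
    m=(Z>.285)&(Z<.32)&(X>.37)&(X<.47)&(Y<-.2)&(Y>-.33)&(L[...,1]>.045)
    if n=='wrist': m&=(np.arange(480)[:,None]<260)
    if m.sum(): print(n,m.sum(),np.round(np.percentile(Z[m],[5,50,95]),4), cv2.minAreaRect(W[m][:,:2].astype(np.float32)*1000)); A=np.c_[L[m][:,1:],np.ones(m.sum())]; print('slope y,z',np.round(np.linalg.lstsq(A,L[m][:,0],rcond=None)[0],4))
```

```text
t 10.45 p [ 0.352  -0.2514  0.2851] q [ -9.3  -6.1 -19.1  -0.  -77.1  81. ] F [-0.3  0.7 -2.3] open 0.0122
x [-0.001  0.001 -1.   ] y [ 0.949 -0.314 -0.001] z [-0.314 -0.949 -0.001] zyaw -108.3
scene 504 [0.2871 0.3047 0.3063] ((415.0851745605469, -272.49993896484375), (24.452844619750977, 42.77580261230469), 72.37606811523438)
slope y,z [ 0.2761 -0.038  -0.0361]
wrist 6029 [0.3036 0.3047 0.3058] ((413.6036682128906, -271.9794006347656), (24.082075119018555, 39.90903091430664), 71.80023956298828)
slope y,z [ 0.003   0.0042 -0.0198]
```

View pics/wrist4.png

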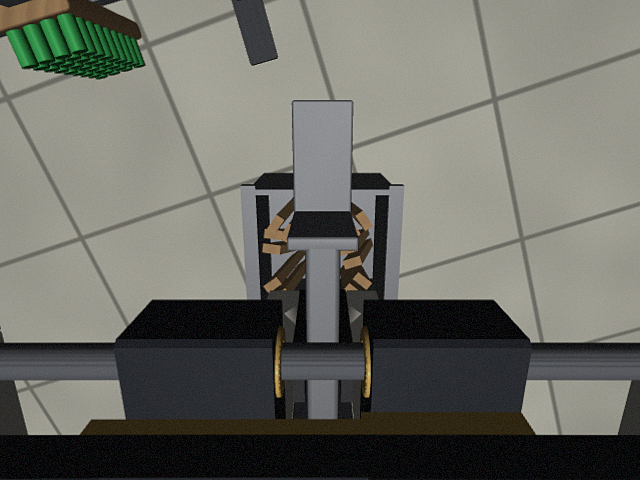

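View pics/scene4.png

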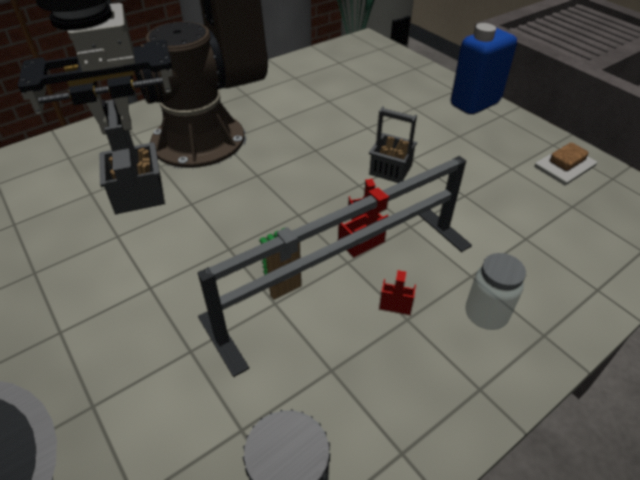

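The basket hangs level in the grip and its hook top is at z = 0.305. Next I'll turn to the rack's yaw, rise 20 mm and move above the slot position.

servo_tool:
  motion:
    - {"offset": [-0.01,0,0],"roll": -7.5,"claw": -1}
    - {"offset": [-0.01,0,0],"roll": -7.4,"claw": -1}
    - {"offset": [0,0.0126,-0.0194],"roll": 0,"claw": -1}
    - {"offset": [0,0.0226,-0.0348],"roll": 0,"claw": -1}
    - {"offset": [0,0.0226,-0.0348],"roll": 0,"claw": -1}
    - {"offset": [0,0.0226,-0.0348],"roll": 0,"claw": -1}
    - {"offset": [0,0.0226,-0.0348],"roll": 0,"claw": -1}
    - {"offset": [0,0.0226,-0.0348],"roll": 0,"claw": -1}
    - {"offset": [0,0.0226,-0.0348],"roll": 0,"claw": -1}
    - {"offset": [0,0.01,-0.0152],"roll": 0,"claw": -1}
    - {"offset": [0,0,0],"roll": 0,"claw": -1}
    - {"offset": [0,0,0],"roll": 0,"claw": -1}

```text
clock: 12.05
tool_pos: [0.5242, -0.0188, 0.3056]
orientation: [-65.7, 89.9, -159.1]
force: [0.4, -1.4, -1.3]
opening: 0.0114
```

```bash
cat > m.py <<'E'
from h import *
import sys
tag=sys.argv[1]
report(); p,R=Rcur(); hz=float(sys.argv[2])
c=np.array([.580,.010]);yaw=np.radians(-3.36);ex=np.array([np.cos(yaw),np.sin(yaw)]);ey=np.array([-ex[1],ex[0]])
print('tcp rail',np.round(((p[:2]-c)@ex,(p[:2]-c)@ey),4))
for n in('scene','top','wrist'):
    W=world(snap(n,n+tag)); Z=W[...,2]
    xr=(W[...,:2]-c)@ex; yr=(W[...,:2]-c)@ey
    F=load(n+tag)['frame'].astype(int);B,G,Rr=F[...,0],F[...,1],F[...,2]
    red=(Rr>1.8*G)&(Rr>1.8*B)&(Rr>60)
    def st(m,l): 
        if m.sum()>8: print(n,l,m.sum(),'x',np.round(np.percentile(xr[m],[2,50,98])*1e3,1),'y',np.round(np.percentile(yr[m],[2,50,98])*1e3,1),'z',np.round(np.percentile(Z[m],[2,50,98])*1e3,1))
    g=abs(F.max(-1)-F.min(-1))<25
    for y0 in(-.18,.02,.12): st((abs(Z-.18)<.004)&(abs(xr)<.03)&(abs(yr-y0)<.025),'bar@%g'%y0)
    st(red&(abs(Z-.185)<.008)&(abs(xr)<.05),'scoophook')
    st(red&(Z>.035)&(Z<.125)&(abs(xr+.04)<.04)&(abs(yr-.06)<.06),'bowl')
    st((Z>.1832)&(Z<.19)&(abs(xr)<.03)&(abs(yr+.116)<.02),'brushhook')
    st((Z>.14)&(Z<.16)&(abs(xr+.035)<.027)&(abs(yr+.116)<.06),'brushtop')
    st((abs(Z-hz)<.006)&(xr>-.02)&(xr<.05)&(abs(yr+.031)<.03),'hook')
E
python3 m.py 5 .325
```

```text
t 12.05 p [ 0.5242 -0.0188  0.3056] q [ 19.4   3.2  -7.6   0.  -79.3  67.2] F [ 0.4 -1.4 -1.3] open 0.0114
x [-0.001 -0.    -1.   ] y [ 0.998 -0.059 -0.001] z [-0.059 -0.998  0.001] zyaw -93.4
tcp rail [-0.0541 -0.032 ]
scene bar@-0.18 323 x [-7.9  1.9  8.7] y [-203.7 -180.6 -155.8] z [176.6 180.  181.9]
scene bar@0.02 237 x [-7.2  1.9  8.9] y [-3.9 19.7 44.1] z [176.4 180.  182.1]
scene bar@0.12 200 x [-8.2  1.   8. ] y [ 95.9 119.  144. ] z [176.6 180.  182.3]
scene scoophook 162 x [-13.4   1.9  15.6] y [51.9 60.6 71.2] z [181.4 185.1 186.6]
scene bowl 207 x [-59.5 -42.8  -7.7] y [24.  54.4 97.2] z [ 54.8  92.  112.7]
scene brushhook 193 x [-13.5   1.8  15.9] y [-125.1 -115.3 -105.3] z [183.4 185.2 187.1]
scene brushtop 131 x [-47.9 -41.   -8.1] y [-143.2 -126.3  -89.7] z [140.3 147.9 151.5]
scene hook 487 x [-14.8  10.2  31.6] y [-44.9 -34.7 -21.4] z [319.6 325.8 330.1]
top bar@-0.18 129 x [-10.5  -2.9   4.7] y [-204.2 -188.6 -174.6] z [176.2 178.9 182.3]
top bowl 476 x [-61.9 -43.  -24.4] y [25.4 58.6 98. ] z [38.3 43.6 96.5]
top brushhook 82 x [-14.9  -4.9  11.2] y [-124.  -117.9 -106.8] z [183.4 185.1 187.8]
top brushtop 155 x [-51.  -43.8 -11.4] y [-139.2 -119.4  -98.4] z [141.7 148.2 158. ]
wrist bar@-0.18 1466 x [-7.1  0.9  8.2] y [-203.9 -180.  -156. ] z [178.  180.  181.5]
wrist bar@0.02 1459 x [-7.6  0.5  7.8] y [-3.8 20.1 44.1] z [178.5 180.  181.7]
wrist bar@0.12 1470 x [-7.5  0.5  7.9] y [ 95.9 120.1 143.9] z [178.5 180.1 181.6]
wrist scoophook 1099 x [-12.8   1.7  15.2] y [52.6 62.4 72.2] z [183.6 185.1 186.5]
wrist bowl 1821 x [-58.7 -39.7 -23.2] y [26.7 70.4 99. ] z [42.2 44.2 96.4]
wrist brushhook 1093 x [-13.    1.5  15. ] y [-124.2 -114.3 -104.6] z [183.6 185.1 186.5]
wrist brushtop 2137 x [-47.  -26.9 -11.2] y [-141.1 -115.9  -85.6] z [144.1 149.5 156.1]
wrist hook 6710 x [-12.6  10.1  30.3] y [-43.9 -32.4 -21. ] z [324.8 326.2 327.9]
```

View pics/scene5.png

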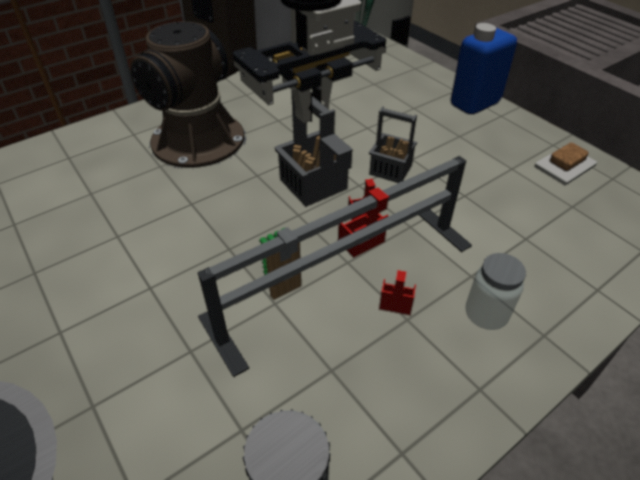

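View pics/wrist5.png

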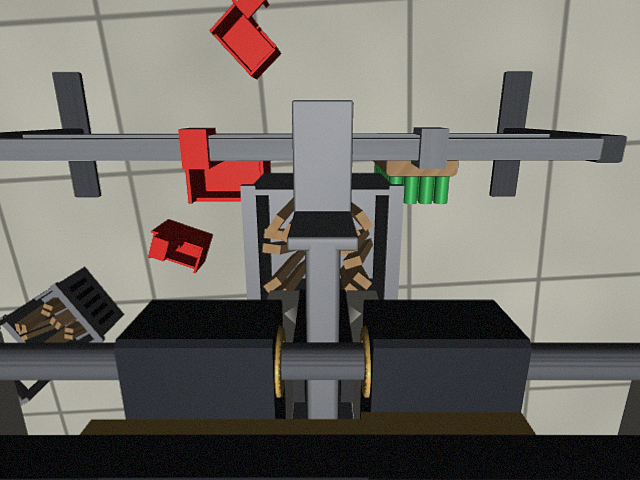

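The wrist view puts the bar at x = +0.5 mm and the hook point about 5 mm past its middle. The gap's centre is at y = -30 and the hook is at y = -32.4, so I'll shift 2 mm left and lower.

servo_tool:
  motion:
    - {"offset": [0.01,0,-0.002],"roll": 0,"claw": -1}
    - {"offset": [0.025,0,0],"roll": 0,"claw": -1}
    - {"offset": [0.025,0,0],"roll": 0,"claw": -1}
    - {"offset": [0.025,0,0],"roll": 0,"claw": -1}
    - {"offset": [0.02,0,0],"roll": 0,"claw": -1}
    - {"offset": [0.015,0,0],"roll": 0,"claw": -1}
    - {"offset": [0.01,0,0],"roll": 0,"claw": -1}
    - {"offset": [0,0,0],"roll": 0,"claw": -1}
    - {"offset": [0,0,0],"roll": 0,"claw": -1}

```text
clock: 13.32
tool_pos: [0.5254, -0.0161, 0.1767]
orientation: [99.1, 89.9, 5.7]
force: [0.6, -0.2, -1.2]
opening: 0.0116
```

```bash
python3 m.py 6 .196 | egrep 't |tcp|scene|wrist'
python3 - <<'E'
from h import *
s=load('scene6');cv2.imwrite('pics/crop6.png',cv2.convertScaleAbs(cv2.resize(s['frame'][90:320,200:480],(800,600),interpolation=2),alpha=1.8))
E
```

```text
t 13.325 p [ 0.5254 -0.0161  0.1767] q [ 19.7   7.3 -19.8   0.  -62.8  67. ] F [ 0.6 -0.2 -1.2] open 0.0116
tcp rail [-0.053  -0.0293]
scene bar@-0.18 319 x [-7.6  2.3  9.4] y [-203.6 -180.3 -156.5] z [176.5 180.2 182.2]
scene bar@0.02 237 x [-7.6  2.3  9.1] y [-3.2 20.5 44.5] z [176.2 180.1 181.9]
scene bar@0.12 201 x [-8.1  1.4  8.4] y [ 96.6 119.8 143.9] z [176.9 179.9 182. ]
scene scoophook 168 x [-13.1   3.1  16.1] y [51.  60.7 71.7] z [181.4 185.1 187.3]
scene bowl 151 x [-59.  -33.6  -7.4] y [24.6 70.8 97.5] z [ 54.5  86.8 115.1]
scene brushhook 197 x [-12.8   2.1  16.1] y [-125.2 -115.6 -105.2] z [183.5 185.2 187.5]
scene brushtop 208 x [-59.8 -42.8  -8.2] y [-140.6 -117.8  -65.5] z [140.3 146.4 150.6]
scene hook 399 x [-13.6  10.7  32.8] y [-42.3 -31.5 -18.6] z [191.  196.9 200.6]
wrist bar@-0.18 1354 x [-7.7  0.1  8.1] y [-171.8 -163.2 -155.3] z [178.1 180.  181.3]
wrist bar@0.02 4024 x [-7.5  0.6  8.1] y [-4. 20. 44.] z [178.5 180.  181.4]
wrist bar@0.12 1632 x [-7.6  0.1  8. ] y [ 95.3 105.  115.4] z [178.6 180.  181.3]
wrist scoophook 3120 x [-13.    1.5  15. ] y [52.7 62.6 72.2] z [183.8 185.1 186.3]
wrist bowl 3016 x [-59.2 -47.2 -31.9] y [25.8 67.2 98.7] z [42.5 44.4 96.5]
wrist brushhook 3123 x [-12.5   1.7  15. ] y [-124.1 -114.2 -104.5] z [183.7 185.1 186.4]
wrist brushtop 6398 x [-57.  -32.1 -13.9] y [-138.4 -103.4  -65.3] z [142.9 148.4 155.6]
wrist hook 6719 x [-11.7  11.   31.3] y [-40.9 -29.3 -18. ] z [195.6 197.  198.6]
```

View pics/crop6.png

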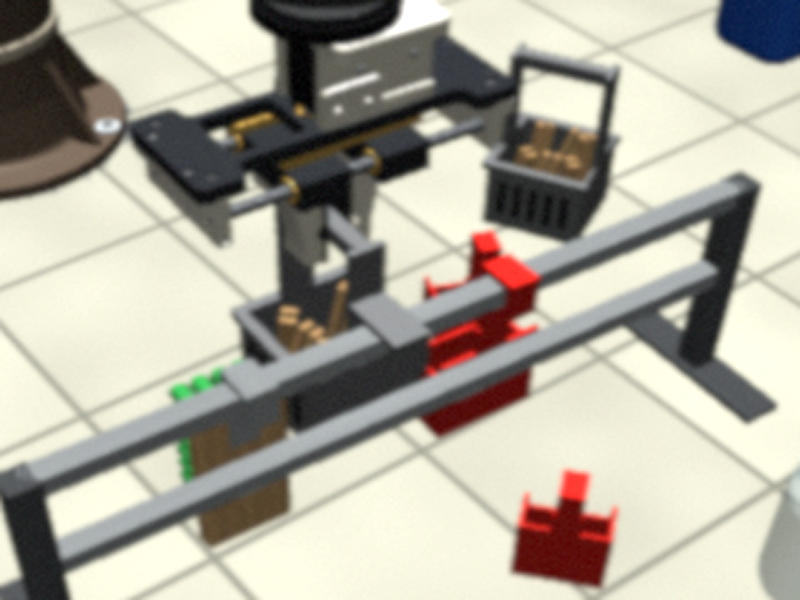

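View pics/wrist6.png

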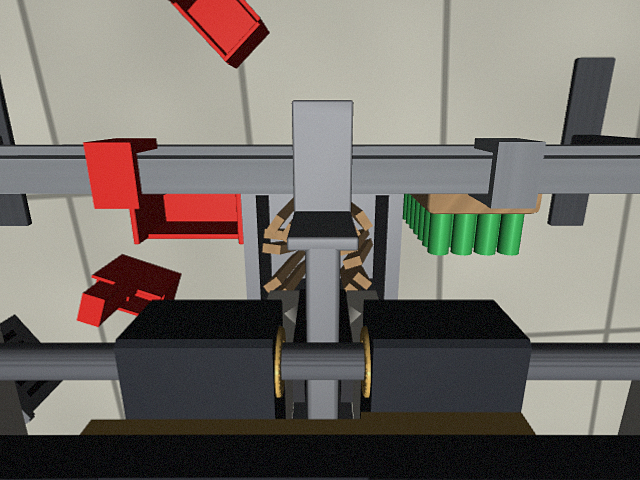

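The hook spans the bar at wrist (322,170), centred between the scoop at (188,200) and the brush at (470,210). About 11 mm is left to seat it.

servo_tool:
  motion:
    - {"offset": [0.004,0.002,0],"roll": 0,"claw": -1}
    - {"offset": [0.004,0,0],"roll": 0,"claw": -1}
    - {"offset": [0.002,0,0],"roll": 0,"claw": -1}
    - {"offset": [0.001,0,0],"roll": 0,"claw": -1}
    - {"offset": [0,0,0],"roll": 0,"claw": -1}
    - {"offset": [0,0,0],"roll": 0,"claw": -1}

```text
clock: 14.22
tool_pos: [0.5269, -0.0164, 0.1655]
orientation: [76.5, 90.0, -16.9]
force: [-3.3, 0.2, 4.8]
opening: 0.0118
```

```bash
python3 m.py 7 .186 | egrep 't |tcp|wrist'
```

```text
t 14.225 p [ 0.5269 -0.0164  0.1655] q [ 19.6   8.  -20.6   0.  -61.4  67. ] F [-3.3  0.2  4.8] open 0.0118
tcp rail [-0.0514 -0.0295]
wrist bar@-0.18 785 x [-7.4 -0.1  8. ] y [-164.4 -159.4 -155.2] z [178.1 180.  181.4]
wrist bar@0.02 4478 x [-7.2  0.7  8.1] y [-4.  20.  44.1] z [178.  180.  181.3]
wrist bar@0.12 1062 x [-7.3  0.   8. ] y [ 95.2 100.8 107.1] z [177.6 180.  181.3]
wrist scoophook 3460 x [-12.7   1.7  15. ] y [52.7 62.5 72.2] z [183.8 185.1 186.4]
wrist bowl 3106 x [-59.7 -49.1 -31.9] y [25.3 66.7 98.7] z [42.6 44.6 96.5]
wrist brushhook 3559 x [-12.8   1.7  15.3] y [-124.  -114.1 -104.4] z [183.6 185.  186.3]
wrist brushtop 5392 x [-47.3 -31.8 -14. ] y [-138.  -108.5  -85.4] z [143.2 148.9 155.7]
wrist hook 8408 x [-9.9  7.6 33.2] y [-57.1 -29.9  -4.7] z [180.1 186.  187.9]
```

The hook top is at 0.186 and there is about 5 N of upward contact, so it is seated. I'm letting go.

servo_tool:
  motion:
    - {"offset": [0,0,0],"roll": 0,"claw": 0.1}
    - {"offset": [0,0,0],"roll": 0,"claw": 0.1}
    - {"offset": [0,0,0],"roll": 0,"claw": 0.1}
    - {"offset": [0,0,0],"roll": 0,"claw": 0.1}
    - {"offset": [0,0,0],"roll": 0,"claw": 0.1}
    - {"offset": [0,0,0],"roll": 0,"claw": 0.1}

```text
clock: 15.12
tool_pos: [0.5269, -0.0163, 0.165]
orientation: [130.2, 90.0, 36.8]
force: [0.8, -0.6, -0.4]
opening: 0.0481
```

```bash
python3 m.py 8 .186 | egrep 't |tcp|wrist'
```

```text
t 15.125 p [ 0.5269 -0.0163  0.165 ] q [ 19.6   8.  -20.6  -0.  -61.4  67. ] F [ 0.8 -0.6 -0.4] open 0.0481
tcp rail [-0.0515 -0.0293]
wrist bar@-0.18 742 x [-7.3 -0.1  8. ] y [-164.  -159.1 -155.2] z [178.5 180.  181.4]
wrist bar@0.02 4485 x [-7.2  0.8  8.1] y [-4.1 19.9 43.9] z [177.8 180.  181.3]
wrist bar@0.12 1068 x [-7.8 -0.1  8. ] y [ 95.2 100.7 107.1] z [177.7 179.9 181.3]
wrist scoophook 3501 x [-13.    1.5  15. ] y [52.7 62.5 72.2] z [183.8 185.1 186.4]
wrist bowl 3037 x [-59.4 -49.  -32. ] y [25.3 66.5 98.7] z [42.6 44.5 96.5]
wrist brushhook 3573 x [-12.7   1.8  15.2] y [-124.1 -114.1 -104.4] z [183.6 185.  186.3]
wrist brushtop 5416 x [-47.3 -31.8 -13.9] y [-138.  -108.5  -85.4] z [143.2 148.9 155.7]
wrist hook 6298 x [-18.9  -0.4  13.5] y [-58.5 -30.3  -4. ] z [180.1 185.6 191.2]
```

View pics/wrist8.png

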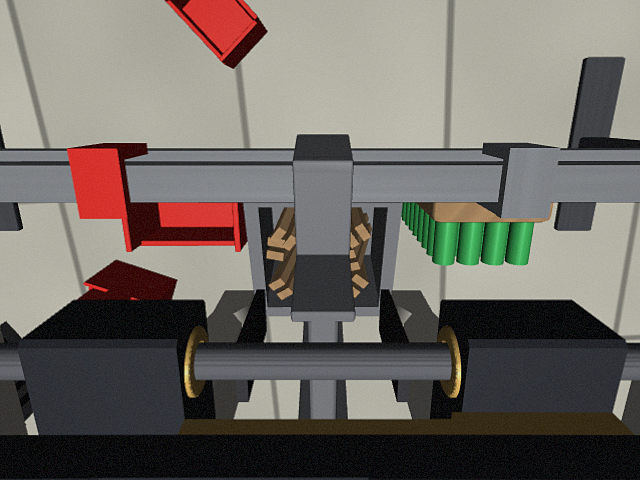

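After release the hook slid until its tip rests on the bar's back, as it should for this weight. The fingers are clear on both sides of the handle, so I'll withdraw straight up.

servo_tool:
  motion:
    - {"offset": [-0.01,0,0],"roll": 0,"claw": 0.1}
    - {"offset": [-0.02,0,0],"roll": 0,"claw": 0.1}
    - {"offset": [-0.03,0,0],"roll": 0,"claw": 0.1}
    - {"offset": [-0.05,0,0],"roll": 0,"claw": 0.1}
    - {"offset": [-0.05,0,0],"roll": 0,"claw": 0.1}
    - {"offset": [0,0,0],"roll": 0,"claw": 0.1}
    - {"offset": [0,0,0],"roll": 0,"claw": 0.1}
    - {"offset": [0,0,0],"roll": 0,"claw": 0.1}

```text
clock: 16.27
tool_pos: [0.5263, -0.0164, 0.3241]
orientation: [-74.5, 89.9, -167.9]
force: [-0.3, 0.5, 0.1]
opening: 0.0483
```

```bash
python3 m.py 9 .186 | egrep 't |tcp|wrist'
python3 - <<'E'
from h import *
W=world(load('wrist9')); c=np.array([.580,.010]);yaw=np.radians(-3.36);ex=np.array([np.cos(yaw),np.sin(yaw)]);ey=np.array([-ex[1],ex[0]])
xr=(W[...,:2]-c)@ex; yr=(W[...,:2]-c)@ey;Z=W[...,2]
for l,m in(('hooktop',(Z>.178)&(xr>-.03)&(xr<.02)&(abs(yr+.03)<.009)&(Z<.2)),('handle',(Z>.19)&(Z<.24)&(xr<-.04)&(xr>-.14)&(abs(yr+.03)<.005))):
    print(l,m.sum(),np.round([xr[m].min(),xr[m].max(),Z[m].min(),Z[m].max()],4),'lean deg',np.degrees(np.arctan(np.polyfit(xr[m],Z[m],1)[0])))
s=load('scene9');cv2.imwrite('pics/crop9.png',cv2.convertScaleAbs(cv2.resize(s['frame'][90:320,200:480],(800,600),interpolation=2),alpha=1.8))
E
```

```text
t 16.275 p [ 0.5263 -0.0164  0.3241] q [ 19.6   3.1  -5.3  -0.  -81.7  67. ] F [-0.3  0.5  0.1] open 0.0483
tcp rail [-0.052  -0.0295]
wrist bar@-0.18 1267 x [-7.1  0.7  7.7] y [-204.2 -180.1 -156. ] z [178.4 180.  181.5]
wrist bar@0.02 1264 x [-6.9  0.3  7.8] y [-4.1 20.  44. ] z [178.5 180.  181.5]
wrist bar@0.12 1323 x [-7.8  0.1  7.8] y [ 96.2 120.1 144. ] z [178.4 180.  181.6]
wrist scoophook 1002 x [-13.3   1.3  14.9] y [52.7 62.4 72.2] z [182.5 185.1 186.5]
wrist bowl 1926 x [-58.7 -42.  -23.7] y [25.4 63.5 98.8] z [42.1 44.2 96.5]
wrist brushhook 976 x [-12.5   2.   15.6] y [-124.2 -114.5 -104.6] z [183.6 185.1 186.6]
wrist brushtop 2202 x [-47.2 -28.8 -11.3] y [-140.6 -111.4  -85.8] z [144.  149.4 156. ]
wrist hook 1814 x [-19.1  -0.7  13.3] y [-58.  -30.3  -3.6] z [180.1 185.5 191.1]
hooktop 1302 [-0.0296  0.0147  0.178   0.1928] lean deg 10.54304926628767
handle 1084 [-0.118  -0.04    0.1943  0.2176] lean deg 14.742255085911674
```

View pics/crop9.png

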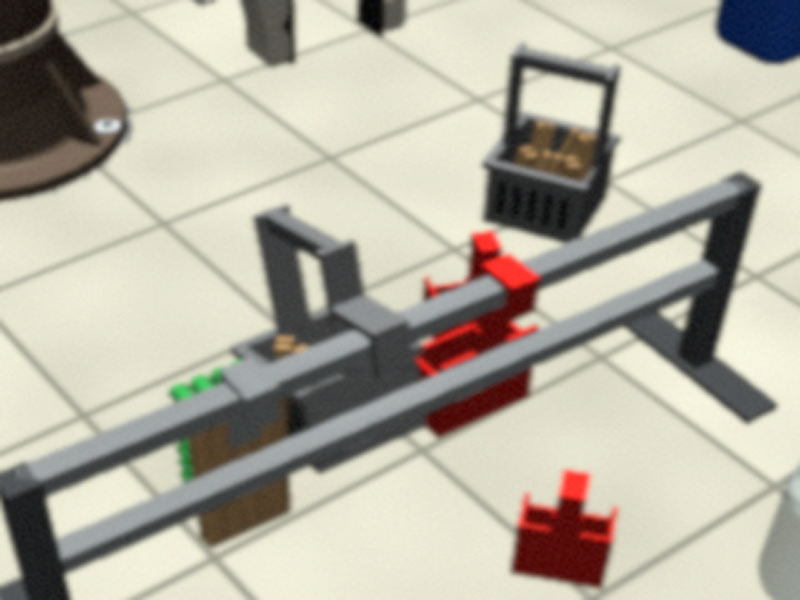

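View pics/wrist9.png

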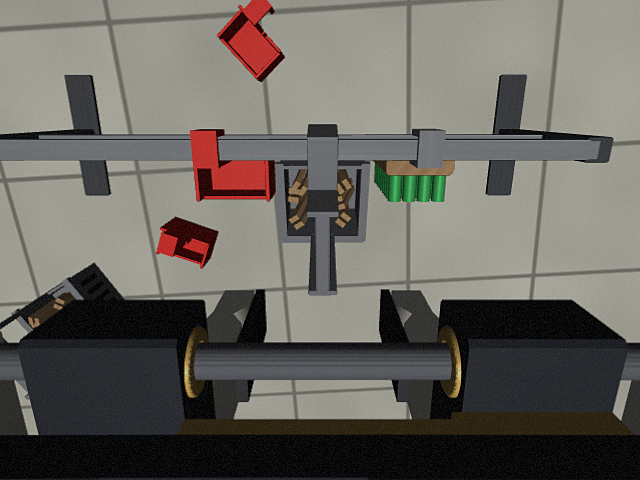

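The basket hangs between the scoop and the brush, which haven't moved. Its lean looks near the 15° limit, so I'll measure it properly.

```bash
cat > lean.py <<'E'
from h import *
import sys
tag=sys.argv[1]
c=np.array([.5803,.010]);yaw=np.radians(-3.36);ex=np.array([np.cos(yaw),np.sin(yaw)]);ey=np.array([-ex[1],ex[0]])
for n in('wrist','scene'):
    W=world(load(n+tag))
    xr=(W[...,:2]-c)@ex*1e3; yr=(W[...,:2]-c)@ey*1e3;Z=W[...,2]*1e3
    for l,y0,b in(('handle',-30,(-150,-30,185,230)),('hook',-30,(-40,22,172,205))):
        m=(xr>b[0])&(xr<b[1])&(Z>b[2])&(Z<b[3])&(abs(yr-y0)<(5 if l=='handle' else 10))
        if m.sum()<20: continue
        out=[]
        for a in np.arange(b[0],b[1],6):
            k=m&(xr>=a)&(xr<a+6)
            if k.sum()>3: out.append((int(a+3),round(float(np.median(Z[k])),1)))
        print(n,l,out)
E
python3 lean.py 9
```

```text
wrist handle [(-117, 196.5), (-111, 197.9), (-105, 199.4), (-99, 200.9), (-93, 202.5), (-87, 204.2), (-81, 205.7), (-75, 207.5), (-69, 209.2), (-63, 210.5), (-57, 212.2), (-51, 213.7), (-45, 215.4), (-39, 207.9), (-33, 191.3)]
wrist hook [(-37, 197.2), (-31, 181.5), (-25, 181.7), (-19, 183.1), (-13, 184.6), (-7, 186.4), (-1, 188.1), (5, 189.6), (11, 189.6), (17, 176.2)]
scene handle [(-117, 195.5), (-111, 198.5), (-105, 200.2), (-99, 201.4), (-93, 203.2), (-87, 204.5), (-81, 206.5), (-75, 207.6), (-69, 209.1), (-63, 210.9), (-57, 212.7), (-51, 214.1), (-45, 216.3), (-39, 206.6), (-33, 190.8)]
scene hook [(-37, 196.5), (-31, 183.1), (-25, 182.1), (-19, 183.7), (-13, 185.3), (-7, 186.7), (-1, 188.3), (5, 190.0), (11, 186.0), (17, 176.0)]
```

The lean reads 14.7° in both views, too close to the limit. I'll straighten it with the nearly shut fingers: straddle the handle bar, push its rack-side strap towards the rack until the back meets both bars, then ease off slowly. First I'll measure the handle's y.

Run:
```python
from h import *
W=world(load('wrist9')); p,R=Rcur()
L=(W-p)@R; Z=W[...,2]
c=np.array([.5803,.010]);yaw=np.radians(-3.36);ex=np.array([np.cos(yaw),np.sin(yaw)]);ey=np.array([-ex[1],ex[0]])
xr=(W[...,:2]-c)@ex
for a,b in((-.11,-.09),(-.09,-.07),(-.07,-.05),(-.046,-.04)):
    m=(xr>a)&(xr<b)&(Z>.192)&(Z<.225)&(abs(L[...,2])<.03)
    print(a,np.round(np.percentile(L[m][:,2],[1,50,99])*1e3,1))
```

```text
-0.11 [-5.7  0.   5.8]
-0.09 [-5.6  0.   5.6]
-0.07 [-5.4  0.   6.2]
-0.046 [-11.1   0.8  11.9]
```

servo_tool:
  motion:
    - {"offset": [0,-0.03,0],"roll": 0,"claw": -0.5}
    - {"offset": [0.03,0,0],"roll": 0,"claw": -0.5}
    - {"offset": [0.03,0,0],"roll": 0,"claw": -0.5}
    - {"offset": [0.02,0,0],"roll": 0,"claw": -0.5}
    - {"offset": [0,0,0],"roll": 0,"claw": -0.5}
    - {"offset": [0,0,0],"roll": 0,"claw": -0.5}

```text
clock: 17.18
tool_pos: [0.4974, -0.0145, 0.2459]
orientation: [76.3, 90.0, -17.1]
force: [-1.0, 0.5, -0.0]
opening: 0.0219
```

servo_tool:
  motion:
    - {"offset": [0.03,0,0],"roll": 0,"claw": -0.5}
    - {"offset": [0.03,0,0],"roll": 0,"claw": -0.5}
    - {"offset": [0.02,0,0],"roll": 0,"claw": -0.5}
    - {"offset": [0.009,0,0],"roll": 0,"claw": -0.5}
    - {"offset": [0,0,0],"roll": 0,"claw": -0.65}
    - {"offset": [0,0,0],"roll": 0,"claw": -0.65}
    - {"offset": [0,0,0],"roll": 0,"claw": -0.65}

```text
clock: 18.05
tool_pos: [0.4975, -0.0144, 0.157]
orientation: [107.7, 89.9, 14.3]
force: [0.1, -0.9, 0.2]
opening: 0.0152
```

Run:
```python
from h import *
report(); snap('wrist','wrist10')
```

```text
t 18.05 p [ 0.4975 -0.0144  0.157 ] q [ 21.    5.5 -24.7   0.  -59.7  65.6] F [ 0.1 -0.9  0.2] open 0.0152
x [ 0.002  0.    -1.   ] y [ 0.998 -0.059  0.002] z [-0.059 -0.998 -0.   ] zyaw -93.38
```

View pics/wrist10.png

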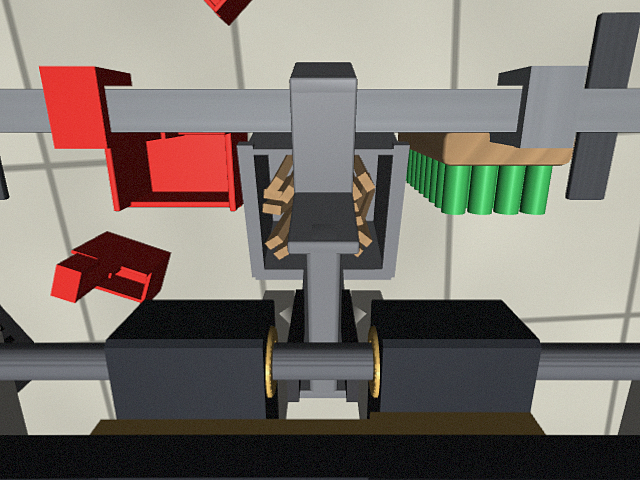

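servo_tool:
  motion:
    - {"offset": [0,0.01,0],"roll": 0,"claw": -0.65}
    - {"offset": [0,0.006,0],"roll": 0,"claw": -0.65}
    - {"offset": [0,0.004,0],"roll": 0,"claw": -0.65}
    - {"offset": [0,0.004,0],"roll": 0,"claw": -0.65}
    - {"offset": [0,0.004,0],"roll": 0,"claw": -0.65}
    - {"offset": [0,0.004,0],"roll": 0,"claw": -0.65}
    - {"offset": [0,0.004,0],"roll": 0,"claw": -0.65}

```text
clock: 18.98
tool_pos: [0.5313, -0.0171, 0.1563]
orientation: [-74.0, 89.8, -167.4]
force: [-10.1, 0.9, 9.9]
opening: 0.0154
```

```bash
python3 - <<'E'
from h import *
report(); snap('wrist','wrist11');snap('scene','scene11')
E
python3 lean.py 11
```

```text
t 18.975 p [ 0.5313 -0.0171  0.1563] q [ 19.3   9.  -20.6  -0.  -60.6  67.3] F [-10.1   0.9   9.9] open 0.0154
x [-0.003 -0.001 -1.   ] y [ 0.998 -0.059 -0.003] z [-0.059 -0.998  0.001] zyaw -93.39
wrist handle [(-81, 210.4), (-75, 211.4), (-69, 212.6), (-63, 213.6), (-45, 217.5), (-39, 218.5), (-33, 214.2)]
wrist hook [(-31, 199.5), (-25, 185.3), (-19, 183.6), (-13, 184.8), (-7, 186.1), (-1, 187.2), (5, 188.4), (11, 189.5), (17, 189.5), (23, 174.7)]
scene handle [(-45, 217.9), (-39, 218.5), (-33, 214.4)]
scene hook [(-31, 199.2), (-25, 187.0), (-19, 183.7), (-13, 184.9), (-7, 186.2), (-1, 187.3), (5, 188.0), (11, 189.7), (17, 186.1), (23, 175.8)]
```

servo_tool:
  motion:
    - {"offset": [-0.003,0.002,0],"roll": 0,"claw": -0.65}
    - {"offset": [-0.001,0.003,0],"roll": 0,"claw": -0.65}
    - {"offset": [-0.001,0.003,0],"roll": 0,"claw": -0.65}
    - {"offset": [0,0,0],"roll": 0,"claw": -0.65}

```text
clock: 19.58
tool_pos: [0.5411, -0.0171, 0.1609]
orientation: [-57.7, 90.0, -151.1]
force: [-0.1, -0.8, -1.7]
opening: 0.0154
```

```bash
python3 - <<'E'
from h import *
report(); snap('wrist','wrist12');snap('scene','scene12')
s=load('scene12');cv2.imwrite('pics/crop12.png',cv2.convertScaleAbs(cv2.resize(s['frame'][90:320,200:480],(800,600),interpolation=2),alpha=1.8))
E
python3 lean.py 12
```

```text
t 19.575 p [ 0.5411 -0.0171  0.1609] q [ 18.9   9.6 -19.2   0.  -61.2  67.7] F [-0.1 -0.8 -1.7] open 0.0154
x [-0. -0. -1.] y [ 0.998 -0.059 -0.   ] z [-0.059 -0.998  0.   ] zyaw -93.39
wrist handle [(-69, 218.3), (-63, 219.0), (-57, 219.7), (-51, 220.3), (-33, 222.5)]
wrist hook [(-37, 202.6), (-19, 194.0), (-13, 186.4), (-7, 187.1), (-1, 187.8), (5, 188.5), (11, 189.1), (17, 189.8), (23, 190.2)]
scene hook [(-25, 199.8), (-19, 193.3), (-13, 187.0), (-7, 187.5), (-1, 187.9), (5, 188.5), (11, 189.1), (17, 190.0), (23, 190.3)]
```

View pics/crop12.png

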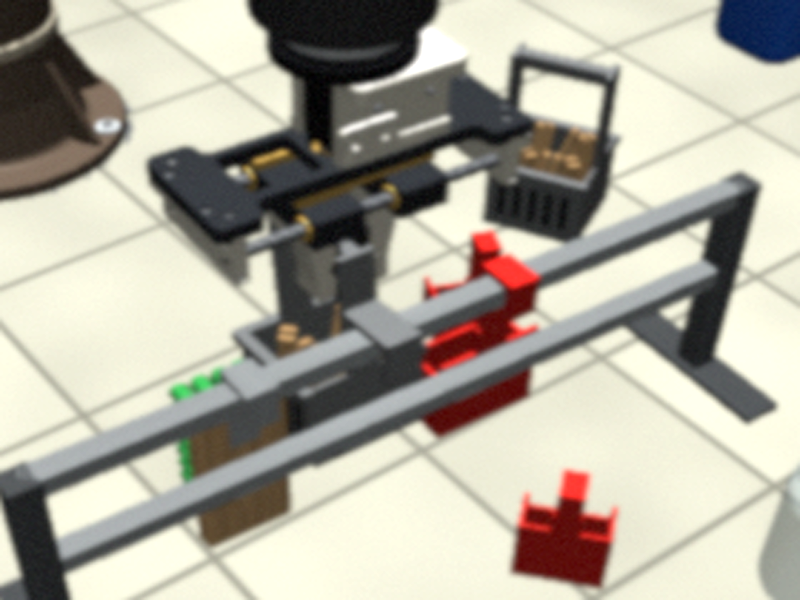

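The lean is down to about 6.5° with almost no force. I'll go a little further.

servo_tool:
  motion:
    - {"offset": [-0.001,0.003,0],"roll": 0,"claw": -0.65}
    - {"offset": [0,0.003,0],"roll": 0,"claw": -0.65}
    - {"offset": [0,0.002,0],"roll": 0,"claw": -0.65}
    - {"offset": [0,0,0],"roll": 0,"claw": -0.65}

```text
clock: 20.18
tool_pos: [0.5491, -0.0176, 0.1621]
orientation: [80.0, 90.0, -13.4]
force: [-1.0, 0.1, -1.0]
opening: 0.0152
```

```bash
python3 - <<'E'
from h import *
report(); snap('wrist','wrist13');snap('scene','scene13')
E
python3 lean.py 13
```

```text
t 20.175 p [ 0.5491 -0.0176  0.1621] q [ 18.6  10.3 -18.2   0.  -61.5  68. ] F [-1.   0.1 -1. ] open 0.0152
x [ 0. -0. -1.] y [ 0.998 -0.059  0.   ] z [-0.059 -0.998  0.   ] zyaw -93.39
wrist handle [(-57, 221.7), (-51, 222.1), (-45, 222.4), (-39, 223.0)]
wrist hook [(-37, 195.8), (-31, 204.2), (-13, 193.9), (-7, 186.1), (-1, 186.3), (5, 186.6), (11, 186.8), (17, 187.1), (23, 187.3)]
scene hook [(-13, 194.8), (-7, 186.2), (-1, 186.2), (5, 186.6), (11, 187.1), (17, 187.4), (23, 188.1)]
```

The lean is now 2.4°. A last 2 mm, then I'll ease off slowly.

servo_tool:
  motion:
    - {"offset": [0,0.0015,0],"roll": 0,"claw": -0.65}
    - {"offset": [0,0.001,0],"roll": 0,"claw": -0.65}
    - {"offset": [0,0,0],"roll": 0,"claw": -0.65}
    - {"offset": [0,-0.001,0],"roll": 0,"claw": -0.65}
    - {"offset": [0,-0.001,0],"roll": 0,"claw": -0.65}
    - {"offset": [0,-0.001,0],"roll": 0,"claw": -0.65}
    - {"offset": [0,-0.001,0],"roll": 0,"claw": -0.65}
    - {"offset": [0,-0.001,0],"roll": 0,"claw": -0.65}
    - {"offset": [0,-0.001,0],"roll": 0,"claw": -0.65}
    - {"offset": [0,0,0],"roll": 0,"claw": -0.65}

```text
clock: 21.52
tool_pos: [0.5453, -0.0174, 0.1621]
orientation: [128.1, 90.0, 34.7]
force: [-0.7, -0.2, -0.0]
opening: 0.0154
```

```bash
python3 - <<'E'
from h import *
report(); snap('wrist','wrist14');snap('scene','scene14')
E
python3 lean.py 14
```

```text
t 21.525 p [ 0.5453 -0.0174  0.1621] q [ 18.8   9.9 -18.7  -0.  -61.4  67.9] F [-0.7 -0.2 -0. ] open 0.0154
x [ 0.  0. -1.] y [ 0.998 -0.059  0.   ] z [-0.059 -0.998 -0.   ] zyaw -93.39
wrist handle [(-63, 222.4), (-57, 222.6), (-51, 222.8), (-45, 223.0)]
wrist hook [(-37, 195.3), (-31, 202.1), (-13, 195.5), (-7, 186.1), (-1, 186.2), (5, 186.4), (11, 186.5), (17, 186.7), (23, 186.8)]
scene hook [(-25, 197.9), (-13, 195.1), (-7, 186.3), (-1, 186.3), (5, 186.5), (11, 186.6), (17, 186.6), (23, 187.3)]
```

View pics/wrist14.png

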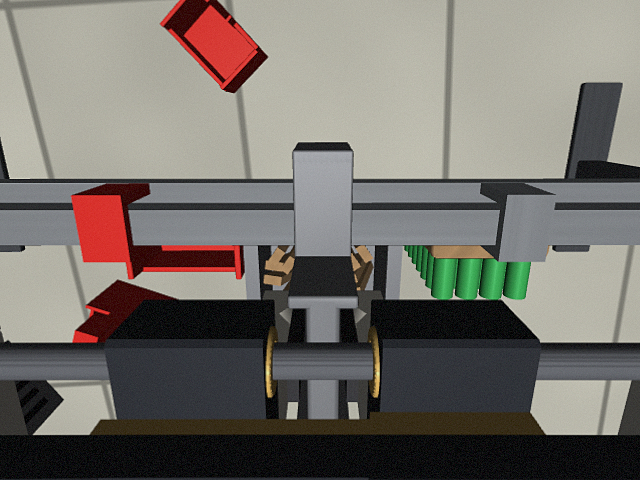

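The basket stayed upright at about 1.3° after the fingers backed off 6 mm, so friction holds it. Now I'll back off further, open and rise.

servo_tool:
  motion:
    - {"offset": [0,-0.003,0],"roll": 0,"claw": -0.65}
    - {"offset": [0,-0.004,0],"roll": 0,"claw": -0.65}
    - {"offset": [0,0,0],"roll": 0,"claw": -0.4}
    - {"offset": [0,0,0],"roll": 0,"claw": 0}
    - {"offset": [0,0,0],"roll": 0,"claw": 0}
    - {"offset": [-0.01,0,0],"roll": 0,"claw": 0}
    - {"offset": [-0.03,0,0],"roll": 0,"claw": 0}
    - {"offset": [-0.05,0,0],"roll": 0,"claw": 0}
    - {"offset": [-0.05,0,0],"roll": 0,"claw": 0}
    - {"offset": [-0.02,0,0],"roll": 0,"claw": 0}
    - {"offset": [0,0,0],"roll": 0,"claw": 0}
    - {"offset": [0,0,0],"roll": 0,"claw": 0}

```text
clock: 23.12
tool_pos: [0.5379, -0.017, 0.3214]
orientation: [-91.2, 89.9, 175.4]
force: [0.5, 1.0, -0.4]
opening: 0.044
```

```bash
python3 m.py 15 .186 | egrep 't |tcp|wrist'; python3 lean.py 15;python3 - <<'E'
from h import *
s=load('scene15');cv2.imwrite('pics/crop15.png',cv2.convertScaleAbs(cv2.resize(s['frame'][90:320,200:480],(800,600),interpolation=2),alpha=1.8))
E
```

```text
t 23.125 p [ 0.5379 -0.017   0.3214] q [ 19.1   4.3  -4.4  -0.  -81.4  67.6] F [ 0.5  1.  -0.4] open 0.044
tcp rail [-0.0404 -0.0294]
wrist bar@-0.18 1315 x [-7.2  0.7  8.2] y [-204.  -180.  -155.9] z [177.  180.  181.5]
wrist bar@0.02 1282 x [-7.1  0.8  8. ] y [-4.1 19.8 43.9] z [178.1 180.  181.6]
wrist bar@0.12 1257 x [-7.1  0.6  7.8] y [ 96.  119.8 144. ] z [178.5 180.  181.5]
wrist scoophook 983 x [-13.3   1.3  15.2] y [52.7 62.4 72. ] z [183.5 185.1 186.5]
wrist bowl 1715 x [-58.8 -44.7 -27.6] y [25.4 62.7 98.8] z [42.2 44.3 96.7]
wrist brushhook 964 x [-12.6   1.5  15.1] y [-124.2 -114.4 -104.7] z [183.5 185.1 186.6]
wrist brushtop 2071 x [-47.3 -30.  -12.3] y [-140.5 -111.1  -86.2] z [144.1 149.3 156. ]
wrist hook 2292 x [-10.1   7.6  33. ] y [-57.8 -29.5  -4.9] z [180.1 186.3 188.3]
wrist handle [(-93, 221.7), (-87, 221.8), (-81, 222.0), (-75, 222.1), (-69, 222.2), (-63, 222.4), (-57, 222.7), (-51, 222.7), (-45, 222.9), (-39, 223.1), (-33, 223.3)]
wrist hook [(-13, 193.4), (-7, 186.0), (-1, 186.2), (5, 186.5), (11, 186.5), (17, 186.7), (23, 186.9)]
scene handle [(-87, 196.4), (-81, 222.6), (-75, 221.9), (-69, 222.7), (-63, 222.7), (-57, 223.0), (-51, 223.2), (-45, 222.9), (-39, 223.7), (-33, 223.6)]
scene hook [(-13, 194.6), (-7, 186.5), (-1, 186.2), (5, 186.4), (11, 186.7), (17, 186.9), (23, 186.5)]
```

View pics/crop15.png

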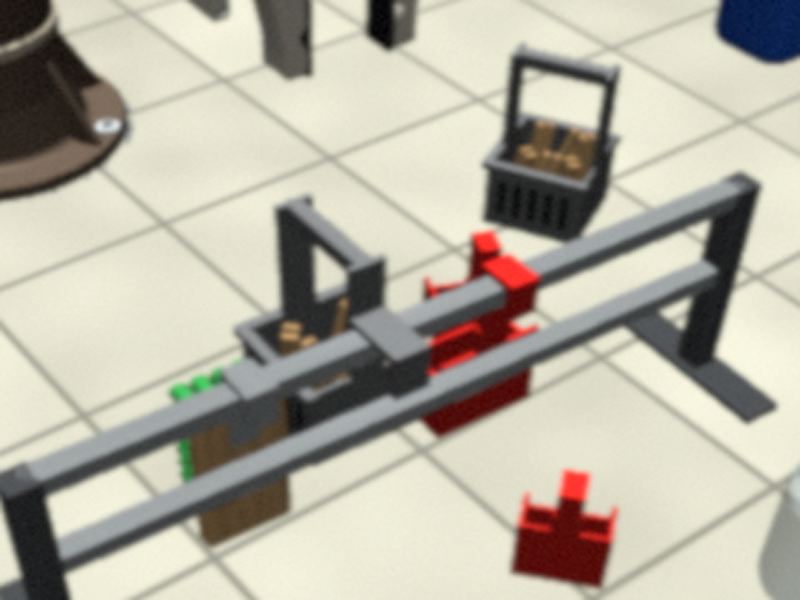

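View pics/wrist15.png

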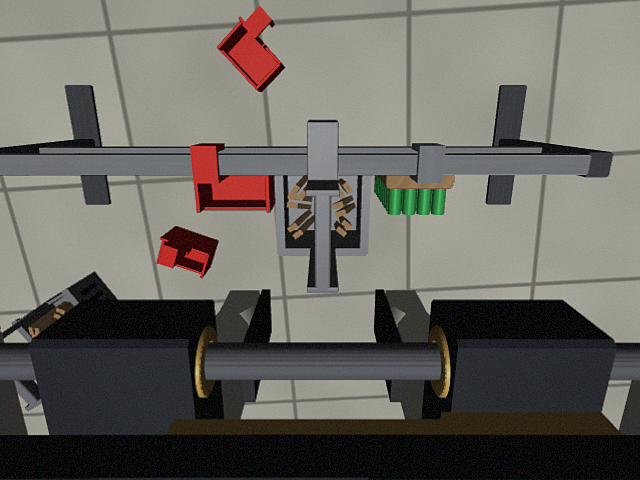

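The basket hangs upright with a lean of about 1.5°. Its hook top is at 0.186 over the bar, it is centred in the gap, and the gripper is well clear. Handing in.

```bash
python3 -c "
from plant import ctrl
print(ctrl.close_job())"
```

```text
the job is handed in; nothing more can be done
None
```

The hooked basket is hanging on the top bar, centred in the gap between the scoop and the brush on the robot's side, and I handed the job in at about 23 s.

**Last checks:**
- **Seating:** the hook's top face is at z = 0.186 m, so its slot sits on the bar's 0.180 m top face.
- **Lean and position:** it leans about 1.5° and is within about 1 mm of the middle of the gap.
- **Brush and scoop:** both are within 1 mm of where I first measured them.
- **Robot:** the gripper is open about 0.13 m above the handle, and the wrist force reads about zero.

**What went wrong on the way:**
- **First grasp:** the jaws shut on air. The cameras showed the real finger tips about 31 mm short of the reported tool point, so I allowed for that and the second grasp held.
- **First release:** the basket slid towards the robot and leaned 14.7°, too close to the 15° limit. I pushed it upright with the fingers on its handle strap, at about 10 N each sideways and vertically. It stayed upright after I backed off.

Staying upright depends on friction between the hook and the bar. It held still for about 1.5 s before I handed in.

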